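Load the gift stack into the counter tray's well and slide its covers shut in order

ROBOT

A 6-joint arm with a two-finger parallel gripper is mounted at the origin on the work surface. World frame = base frame: x ahead of the robot, y to its left, z up, the work surface at z = 0. Lengths are in m, angles in degrees, forces in N, time in s.
With the tool pointing down it reaches from about 0.375 to 0.9 m from the base axis. Payload 3.1 kg.
Tool frame: the origin (TCP) lies at the very end of the fingers, on their centre line; the grasp point (between the pads) lies 19 mm behind it; z points along the fingers, y is the line along which they close (so a half turn about z gives the same grasp; the last joint's range is limited). The gripper opens to 87 mm and grips with 3 to 60 N. Pads are 19 mm wide; open, the fingers measure 117 mm over their backs; the gripper's body (75 mm by 190 mm) begins 51 mm behind the grasp point.
Start: joints at [-76.519, 30.224, 82.088, -0, 67.689, -10.227], TCP at [0.251, -0.572, 0.223] pointing down, gripper open.
Joint ranges: [-176.69, 176.69], [-43.24, 126.21], [12.49, 139.97], [-82, 262], [0, 151.66], [-163.58, 163.58]. Speed limits (degrees/s): [159.86, 159.86, 180, 180, 180, 180].

INTERFACE

Orientations are given as [roll, pitch, yaw] about the fixed x, y, z axes, in that order (R = Rz(yaw) Ry(pitch) Rx(roll)).
In Python, from bench import observe, vision, order, spotter gives the robot as it stands.
- The arm moves only by the tool send_rows, never from a script. Its argument "moves" is a list of rows, each a list of 7 numbers: the shift along the tool's x, y, z in cm, then the turn, a rotation vector about the tool's x, y, z in degrees, then the finger opening in cm, from 0 to 8.7. A call has exactly 8 rows; each row is the pose to reach, as a shift and turn from the pose commanded when the call began, along the tool's axes at that moment; what a row does not reach only later rows make up. A row lasts 1/8 s, in which the tool goes at most 62.5 mm and 10.7 degrees, less where a joint would pass 70% of its speed; a pose out of reach is approached as far as the arm can. A call with a gripper value outside its range is refused whole. The fingers move at their own pace and stop on an object; "squeeze" is the grip in N (left out, the last holds). Time passes only in rows, so rows that repeat a pose let the fingers close, or fill a call up. It gives the time, the measured TCP pose, the force, the opening and the grip force at its end, in the units of the state.
- observe(): the state, without advancing time (a new reading comes with each control period).
- vision.grab_frame(name): name is "side" or "top"; returns a dict with "img" (420x560x3 uint8, red, green, blue), "fovy" (degrees; the focal length in pixels is half the picture's height over the tangent of half this angle, whatever the lens; pixels are square), "cx", "cy" (the principal point, pixels), "position" and "rotation" of the camera in the world. Camera axes: x right, y down, z forward; pixel columns grow to the right and rows downward; lengths in m; the calibration is good to about 2 mm. A picture is of the moment at which its call begins. There is no depth.
- order.finish_job(): hands the job in; it is judged then, once.
Trained networks look in the newest picture that a camera, given by its name, has taken for a name from the list of things; names that differ only in an ending like _2 or _b are one class to them, and where a whole thing is asked for, a point or a joint stands for the part that bears it (a point fixed in the world has none). Each returns a list of dicts, best first, with "confidence" (0 to 1); they miss things now and then, are a little off and sometimes report something else, mostly with a low value. They report only what shows in the picture. A call takes as long as a camera call. They do not tell look-alikes from the thing itself.
- spotter.recognise(label, camera): "box" ([left, top, width, height] in pixels, round what is visible of it).
The state is a dict: "clock": time; "joint_positions": joint angles; "qd": joint speeds; "tau": joint torques, N m; "ee_pos": TCP position; "orientation": TCP orientation; "contact_force": force on the tool from outside, world axes, zero at the start; "moment": the same for the moment, N m; "grip_width": finger opening in m; "grasp_force": force on a finger pad.
Only numpy, scipy, OpenCV 4.12 (cv2) and the standard library are available. Lean on these libraries where they do the work, as an engineer would, in place of code of your own. Each camera call takes 0.05 s, during which the arm holds its last target. There are 200 camera calls.

TASK

Load the gift stack into the well of the wooden counter tray: slide the covers about on the tray, one at a time and never lifting them out, until the cross-shaped well in its deck lies open; put the tin flat on the bottom of the well, all the plywood spacers that are on the counter (two or three) flat on it, and the grey top block with its steel button upwards on top, all square in the well. Then slide the covers so that the bar-handled one closes the well, the round-knobbed one is right beside it in the same row of three and the square-knobbed one is at the far end of that row. Leave the other goods on the counter standing where they are.

Things in the scene. Friction and masses are not known exactly. Their poses are not given: they have to be found in the camera images.
- tray: Fixed wooden counter tray, 206 (x) x 301 (y) x 68 mm high. Origin: centre of its underside. Its flat deck is 62 mm above the underside, 190 x 285 mm inside a rim that stands 6 mm above the deck and is 8 mm thick. The deck has six places for covers at pitch 95 mm: two rows at x = -47.5 and +47.5 mm, three columns at y = -95, 0 and +95 mm in the tray's frame. Only the place at x = -47.5, y = -95 mm has a well. The row x = -47.5 mm is the side towards the robot.
- well (a point): Centre of the well at deck level; axes as the tray's. The well is 57 mm deep with a flat black floor and is cross-shaped: a pocket 82 mm along x by 34 mm along y for the parts, crossed in the middle by a slot 44 mm along x by 82 mm along y that leaves room for fingers. A cover centred here closes it.
- place_next (a point): Centre, at deck level, of the place beside the well in the same row of three (the middle of the row).
- place_end (a point): Centre, at deck level, of the place at the far end of the well's row.
- cover_bar: Loose cover of white laminate, 90 x 90 mm and 10 mm thick, lying on the tray's deck, with a dark bar handle 64 mm long along its x, 20 mm wide along y, in the middle of its top, 28 mm tall (its top 38 mm above the cover's underside). Origin: centre of the underside; x, y along its sides, parallel to the tray's; z up. About 0.15 kg.
- cover_round: Loose cover of white laminate, 90 x 90 mm and 10 mm thick, lying on the tray's deck, with a dark round knob 32 mm in diameter in the middle of its top, 28 mm tall (its top 38 mm above the cover's underside). Origin: centre of the underside; x, y along its sides, parallel to the tray's; z up. About 0.15 kg.
- cover_square: Loose cover of white laminate, 90 x 90 mm and 10 mm thick, lying on the tray's deck, with a dark square knob 34 x 34 mm in the middle of its top, 28 mm tall (its top 38 mm above the cover's underside). Origin: centre of the underside; x, y along its sides, parallel to the tray's; z up. About 0.15 kg.
- tin: Flat metal tin 75 x 28 x 30 mm with a thin dark line round it, lying on the counter. Origin: centre of its underside; x along its length, z up. 0.12 kg.
- spacer1: Plywood spacer slat 75 x 28 x 5 mm. Origin: centre of its underside; x along its length, z up. spacer1, spacer2 and spacer3 are alike; one of them may be absent.
- spacer2: As spacer1.
- spacer3: As spacer1.
- top_block: Grey plastic top block 75 x 28 x 8 mm with a steel button 22 mm in diameter and 2 mm high on top (10 mm in all). Origin: centre of its underside; x along its length, z up.
- jar: Bystander: glass jar, 84 mm in diameter, 110 mm high.
- can: Bystander: drinks can, 66 mm in diameter, 120 mm high.
- round_tin: Bystander: round steel tin, 72 mm in diameter, 30 mm high.
Not all that is in view belongs to the job. Leave any pink look-alike of the cover_square alone.

How it is judged (in metres and radians):
On the way, in this order (a step that is already met when the one before it is completed fails the run):
1. the covers have been slid clear of the well (horizontal distance between each of cover_bar, cover_round, cover_square and well above 0.084 m), for 0.2 s.
2. the tin lies flat and square on the bottom of the open well, let go (all of step 1 and horizontal distance between tin and well below 0.007 m and z of tin in the frame of well between -0.06 and -0.053 m and angle between the x axis of tin and the x axis of tray, either way round below 0.12 rad and angle between tin's own z axis and vertical below 0.12 rad and contact force between tin and the fingers below 0.3 N), for 0.2 s.
3. every spacer lies flat and square on the tin, let go (all of step 1 and horizontal distance between each of tin, spacer1, spacer2, spacer3 and well below 0.007 m and z of tin in the frame of well between -0.06 and -0.053 m and angle between the x axis of each of tin, spacer1, spacer2, spacer3 and the x axis of tray, either way round below 0.12 rad and angle between each of tin, spacer1, spacer2, spacer3's own z axis and vertical below 0.12 rad and z of spacer1 in the frame of well between -0.03 and -0.014 m and z of spacer2 in the frame of well between -0.03 and -0.014 m and z of spacer3 in the frame of well between -0.03 and -0.014 m and contact force between each of spacer1, spacer2, spacer3 and the fingers below 0.3 N), for 0.2 s.
4. the top block lies flat and square on the spacers, let go (all of step 1 and horizontal distance between each of tin, top_block and well below 0.007 m and z of tin in the frame of well between -0.06 and -0.053 m and angle between the x axis of each of tin, top_block and the x axis of tray, either way round below 0.12 rad and angle between each of tin, top_block's own z axis and vertical below 0.12 rad and z of top_block in the frame of well between -0.02 and -0.009 m and z of top_block in the frame of spacer1 above 0.003 m and z of top_block in the frame of spacer2 above 0.003 m and z of top_block in the frame of spacer3 above 0.003 m and contact force between top_block and the fingers below 0.3 N), for 0.2 s.
5. the bar-handled cover closes the well with the stack in it (horizontal distance between cover_bar and well below 0.01 m and horizontal distance between each of tin, top_block and well below 0.007 m and z of tin in the frame of well between -0.06 and -0.053 m and angle between the x axis of each of tin, top_block and the x axis of tray, either way round below 0.12 rad and angle between each of tin, top_block's own z axis and vertical below 0.12 rad and z of top_block in the frame of well between -0.02 and -0.009 m), for 0.2 s.
At the end, for the whole second after the job is handed in: Tin, spacer(s), top block stacked in that order in the well, each within 7 mm of its centre, level and parallel to it within 0.12 rad; bar cover within 10 mm of the well, round and square covers within 15 mm of the next and end places of that row, flat on the deck, at rest (all of step 5 and horizontal distance between cover_round and place_next below 0.015 m and horizontal distance between cover_square and place_end below 0.015 m and z of each of cover_bar, cover_round, cover_square in the frame of tray below 0.065 m and horizontal distance between each of spacer1, spacer2, spacer3 and well below 0.007 m and z of spacer1 in the frame of well between -0.03 and -0.014 m and angle between the x axis of each of spacer1, spacer2, spacer3 and the x axis of tray, either way round below 0.12 rad and angle between each of spacer1, spacer2, spacer3's own z axis and vertical below 0.12 rad and z of spacer2 in the frame of well between -0.03 and -0.014 m and z of spacer3 in the frame of well between -0.03 and -0.014 m and z of top_block in the frame of spacer1 above 0.003 m and z of top_block in the frame of spacer2 above 0.003 m and z of top_block in the frame of spacer3 above 0.003 m and linear speed of each of cover_bar, cover_round, cover_square, tin, spacer1, spacer2, spacer3, top_block below 0.02 m/s); the robot touches nothing.
It fails at once if a cover is lifted: its underside comes more than 9 mm above the deck (z of any of cover_bar, cover_round, cover_square in the frame of tray above 0.071 m).
It fails at once if one of the other goods on the counter is knocked over or shifted by more than 50 mm (distance of any of jar, can, round_tin from where it was at the start of the episode above 0.05 m or angle between any of jar, can, round_tin's own z axis and vertical above 0.5 rad).
Of spacer1, spacer2, spacer3 only 2 to 3 are there at a start; the rules pass over those that are not, and their reading is None.
At some moment in a run one of tin, spacer1, spacer2, spacer3, top_block may be knocked a few centimetres aside while the robot is not near it.
It also fails if it takes over 210 s, if anything falls off the work surface, if the arm or the gripper's body presses on something with over 40 N, if the wrist force passes 120 N, or if a joint passes its speed limit or range.

## Working session

There is one attempt and no reset: what is moved stays moved. The work goes in short steps, Python scripts to look and compute and a tool call to move; the robot and the scene stay as the last step left them, time stands still between calls to the robot, and variables do not carry over. Pictures are saved under pics/ and viewed, at most 14 in all, crops included, and the job is handed in when it is done.

Besides the shell and the picture viewer there is one more tool, called after "Call:" as name([rows], argument=value, ...), one row to a line, values as JSON. send_rows: Moves the arm, as the interface text tells. Its arguments: {"type":"object","properties":{"moves":{"type":"array","items":{"type":"array","items":{"type":"number"}}},"squeeze":{"type":"number"}},"required":["moves"]}

```bash
mkdir -p pics; ls; cat > h.py <<'E'
import numpy as np, cv2
from bench import observe, vision, order, spotter
from scipy.spatial.transform import Rotation as R
def cam(n):
    f=vision.grab_frame(n); f['f']=210/np.tan(np.radians(f['fovy'])/2); return f
def save(f,n): cv2.imwrite('pics/'+n,f['img'][:,:,::-1])
def rot(f): 
    r=np.array(f['rotation'],float); return r if r.shape==(3,3) else R.from_euler('xyz',r,degrees=True).as_matrix()
def px2w(f,u,v,z):
    d=rot(f)@np.array([(u-f['cx'])/f['f'],(v-f['cy'])/f['f'],1]); p=np.array(f['position']); return p+d*(z-p[2])/d[2]
def w2px(f,p):
    q=rot(f).T@(np.array(p)-f['position']); return f['f']*q[:2]/q[2]+[f['cx'],f['cy']]
E
python3 - <<'E'
from h import *
print(observe())
for n in ['top','side']:
    f=cam(n); save(f,n+'0.png'); print(n,f['fovy'],f['cx'],f['cy'],f['position'],f['rotation'])
    for l in ['tray','cover_bar','cover_round','cover_square','tin','spacer1','top_block','jar','can','round_tin']:
        print(l,[(d['box'],round(d['confidence'],2)) for d in spotter.recognise(l,n)])
E
```

```text
pics
{'clock': 0.0, 'joint_positions': array([-7.65194938e+01,  3.02783228e+01,  8.21548016e+01, -4.50420411e-04,
        6.76881790e+01, -1.02278027e+01]), 'qd': array([-0.11618886, -0.05313258, -0.03259081,  0.09224574,  0.04083298,
       -0.02002119]), 'tau': array([ 3.75257505e-04, -4.40039706e+01, -1.76593423e+01,  6.32227748e-02,
        5.80560474e-02, -1.51222398e-04]), 'ee_pos': array([ 0.25115144, -0.57153994,  0.22158731]), 'orientation': array([-1.79880550e+02, -2.11291839e-02,  2.37084583e+01]), 'contact_force': array([-0.24185426,  0.17601526, -0.40925225]), 'moment': array([-0.04144439, -0.00474439, -0.00879985]), 'grasp_force': 0.0, 'grip_width': 0.08692600241183686}
top 51.77346863500975 279.5971739932817 208.73366687820328 [0.41606384 0.03575543 1.18951901] [-174.8762525    -1.52353575  -90.09303353]
tray []
cover_bar [([177.8, 114.0, 29.2, 27.7], 0.66), ([275.2, 165.9, 36.1, 36.8], 0.57)]
cover_round [([315.5, 167.2, 34.1, 38.1], 0.85)]
cover_square [([311.5, 205.9, 32.6, 36.0], 0.79), ([308.1, 261.5, 40.2, 42.3], 0.74)]
tin [([410.0, 202.4, 29.7, 15.8], 0.66)]
sp
[... 365 characters left out ...]
+02 -2.97593490e-02 -3.41943920e+00]
tray [([246.0, 182.5, 72.2, 87.0], 0.67)]
cover_bar [([280.4, 203.4, 31.8, 23.6], 0.93)]
cover_round [([284.9, 228.7, 32.2, 24.3], 0.69)]
cover_square [([251.3, 225.3, 32.5, 26.1], 0.96), ([195.7, 241.4, 33.9, 31.2], 0.62), ([274.4, 153.5, 13.4, 19.1], 0.24)]
tin [([273.4, 316.4, 18.2, 37.1], 0.57)]
spacer1 [([238.5, 151.0, 8.6, 20.9], 0.62), ([227.7, 301.9, 20.3, 23.1], 0.57), ([310.6, 297.9, 12.9, 25.1], 0.49)]
top_block [([275.8, 155.2, 11.5, 15.3], 0.63), ([249.7, 225.4, 33.8, 27.2], 0.38)]
jar [([239.4, 99.4, 21.9, 37.8], 0.87), ([247.6, 179.4, 69.8, 90.3], 0.43)]
can [([302.7, 328.8, 30.7, 47.6], 0.91)]
round_tin [([325.4, 159.6, 24.3, 16.1], 0.74)]
```

```bash
python3 -c "
import cv2
a=cv2.imread('pics/top0.png')[80:320,40:500];cv2.imwrite('pics/t0c.png',cv2.resize(a,None,fx=1.7,fy=1.7,interpolation=2))
a=cv2.imread('pics/side0.png')[80:400,170:370];cv2.imwrite('pics/s0c.png',cv2.resize(a,None,fx=1.85,fy=1.85,interpolation=2))"
```

```text
(no output)
```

View pics/t0c.png

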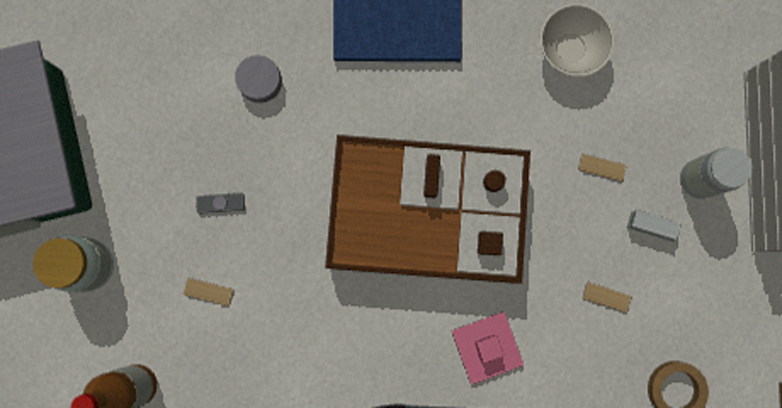

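View pics/s0c.png

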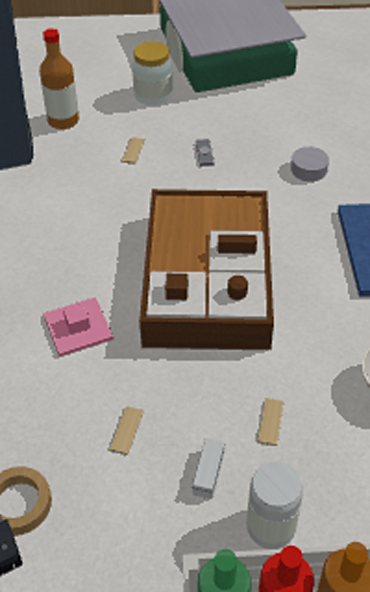

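Top view: world −y is to the right, with the square cover on the well (crop ~490,243), the round cover behind it and the bar beyond the middle. There are three spacers, the tin next to the can, and the top block on the left. The plan is to slide square two places in +y, load the stack, then bar −x, −y and round +y, −x. Next I'll measure.

```bash
cat >> h.py <<'E'
def blob(f,box,fn,pad=5):
    """largest blob of mask fn(hsv,gray) within box -> contour (pixels)"""
    x,y,w,h=[int(round(t)) for t in box]; x0,y0=max(x-pad,0),max(y-pad,0)
    s=f['img'][y0:y+h+pad,x0:x+w+pad]; k=6
    s=cv2.resize(s,None,fx=k,fy=k,interpolation=cv2.INTER_CUBIC)
    m=fn(cv2.cvtColor(s,cv2.COLOR_RGB2HSV).astype(int)).astype(np.uint8)
    c=max(cv2.findContours(m,cv2.RETR_EXTERNAL,cv2.CHAIN_APPROX_NONE)[0],key=cv2.contourArea)[:,0].astype(float)
    return (c+.5)/k-.5+[x0,y0]
def rect(f,c,z):
    p=np.array([px2w(f,u,v,z)[:2] for u,v in c],np.float32)
    (cx,cy),(w,h),a=cv2.minAreaRect(p*1000)
    if w<h: w,h,a=h,w,a+90
    return np.round([cx,cy,w,h,(a+90)%180-90],1)
ply=lambda h:(h[...,1]>75)&(h[...,0]<30)&(h[...,2]>130)
wood=lambda h:((h[...,1]>90)&(h[...,0]<25))
white=lambda h:(h[...,1]<40)&(h[...,2]>190)
E
python3 - <<'E'
from h import *
T=cam('top');S=cam('side')
def hs(f,u,v): return cv2.cvtColor(f['img'],cv2.COLOR_RGB2HSV)[int(v),int(u)]
for n,u,v in [('spacer',395,254),('bg',250,300),('tin',424,212),('tinside',424,219),('topblock',160,200),('rim',300,161),('deck',250,200),('white',290,175),('shadow',300,255)]: print(n,hs(T,u,v))
print('tray',rect(T,blob(T,[232,158,122,90],wood),.068))
for b in ([146.9,239.3,29.8,18.4],[382.7,246,27.5,14.6],[378.7,167.9,30.5,20.4]): print('sp',rect(T,blob(T,b,ply),.005))
for b in ([227.7,301.9,20.3,23.1],[238.5,151,8.6,20.9],[310.6,297.9,12.9,25.1]): print('spS',rect(S,blob(S,b,ply),.005))
for b in ([275.2,165.9,36.1,36.8],[315.5,167.2,34.1,38.1],[311.5,205.9,32.6,36]):
  try: print('cov',rect(T,blob(T,b,white),.072))
  except Exception as e: print(e)
for p in [(429,184),(479,170)]: print('can?',px2w(T,*p,0.12))
print('can base side',px2w(S,318,373,0),'cantop',px2w(S,319,338,.12))
print('jar base',px2w(S,250,136,0), 'rtin',px2w(S,338,165,.03))
E
```

```text
spacer [ 19 104 132]
bg [ 23  15 149]
tin [ 55  10 146]
tinside [24 13 96]
topblock [100  10  79]
rim [ 26  14 148]
deck [ 14 164 109]
white [ 30  17 122]
shadow [ 25  15 104]
tray [532.9 -26.7 300.3 205.7  85.5]
sp [406.9 322.6  73.   26.5  75.2]
sp [ 397.4 -317.9   73.5   25.5   71.5]
sp [ 609.2 -315.1   74.2   25.7   75.1]
spS [ 395.9 -320.5   74.6   27.9   71.9]
spS [406.7 318.3  74.8  27.4  74.7]
spS [ 607.1 -318.8   74.8   26.9   74.8]
max() iterable argument is empty
max() iterable argument is empty
max() iterable argument is empty
can? [ 0.57477715 -0.36934763  0.12      ]
can? [ 0.61087364 -0.49844395  0.12      ]
can base side [ 0.59093687 -0.5000327   0.        ] cantop [ 0.58908484 -0.4711208   0.12      ]
jar base [0.43948204 0.47508904 0.        ] rtin [0.7516871  0.24273077 0.03      ]
```

```bash
cat >> h.py <<'E'
cool=lambda h:((h[...,0]>35)&(h[...,0]<140)&(h[...,1]>3))
E
python3 - <<'E'
from h import *
T=cam('top');S=cam('side')
print('trayS',rect(S,blob(S,[246,182.5,72.2,87],wood),.068))
for f,b,l in [(T,[410,202.4,29.7,15.8],'tin'),(S,[273.4,316.4,18.2,37.1],'tin'),(T,[154.6,197.1,27.6,6.4],'tb'),(S,[275.8,155.2,11.5,15.3],'tb')]:
    z=.03 if l=='tin' else .008
    c=blob(f,b,cool); print(l,rect(f,c,z), c.min(0),c.max(0))
w=lambda h:(h[...,1]<40)&(h[...,2]>100)
for b in ([275.2,165.9,36.1,36.8],[315.5,167.2,34.1,38.1],[311.5,205.9,32.6,36]):
  print('cov',rect(T,blob(T,b,w,0),.072))
for b in ([280.4,203.4,31.8,23.6],[284.9,228.7,32.2,24.3],[251.3,225.3,32.5,26.1]):
  print('covS',rect(S,blob(S,b,w,0),.072))
dk=lambda h:(h[...,1]>60)&(h[...,2]<75)
for b in ([283,165.9,28,36.8],[320,172,24,24],[316,210,24,22]):
  print('knob',rect(T,blob(T,b,dk,0),.1))
a=T['img'][150:260,360:500]; b=S['img'][280:400,250:350]
a=cv2.resize(a,(560,440),interpolation=cv2.INTER_CUBIC);b=cv2.resize(b,(367,440),interpolation=cv2.INTER_CUBIC)
cv2.imwrite('pics/tin.png',np.hstack([a,b])[:,:790,::-1])
E
```

```text
trayS [531.  -53.7 350.  205.4  85.4]
tin [ 510.4 -387.6   85.2   38.1   74.2] [407.91666667 203.25      ] [440.41666667 221.75      ]
tin [ 509.7 -403.2   89.3   31.8   72.3] [273.08333333 316.75      ] [290.58333333 348.91666667]
tb [546.8 304.8  79.5  34.6 -88.1] [154.75       192.91666667] [184.08333333 206.08333333]
tb [548.4 299.1  82.7  28.8 -86.1] [275.75       154.58333333] [285.08333333 169.25      ]
cov [581.1 -30.3  91.3  90.4  -4.9]
cov [ 573.3 -127.6   90.6   84.7   -4.3]
cov [ 478.3 -119.5   92.7   85.7   -0.9]
covS [579.8 -35.4  93.3  88.9  85.7]
covS [ 575.8 -133.2   87.4   83.7   86. ]
covS [ 478.3 -121.4   91.8   89.4   86.6]
knob [578.9 -29.7  64.7  20.4  -4.6]
knob [ 571.4 -123.    33.1   30.7  -26.9]
knob [ 478.  -116.    36.1   33.9   87. ]
```

View pics/tin.png

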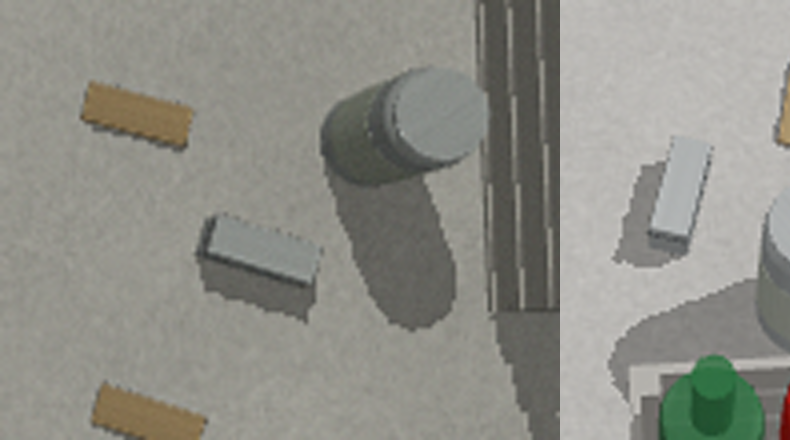

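The tin (top face centred near px 425,212 in the top view) has the can close beside it. I'll grip it lengthwise to pull it away and regrasp it in the open. First comes the square cover.

```bash
cat > plan.py <<'E'
import numpy as np, json, os
from scipy.spatial.transform import Rotation as R
# commanded pose (mm, deg yaw, tool down) kept in cmd.json
def plan(wps,commit=True):
    """wps: (x,y,z mm,yaw deg,open cm,nrows,linear?)"""
    p=json.load(open('cmd.json')) if os.path.exists('cmd.json') else [251,-572,223,23.71]
    rows=[];q=np.array(p,float)
    for x,y,z,a,o,n,*lin in wps:
        t=np.array([x,y,z,a],float)
        for i in range(n): rows.append((q+(t-q)*(i+1)/n if lin else t,o))
        q=t
    while len(rows)%8: rows.append(rows[-1])
    b=np.array(p,float)
    for k in range(0,len(rows),8):
        M=(R.from_euler('z',b[3],degrees=True)*R.from_euler('x',180,degrees=True)).as_matrix()
        out=[]
        for r,o in rows[k:k+8]:
            s=np.round(M.T@(r[:3]-b[:3])/10,2)
            out.append([*s.tolist(),0,0,round(-(r[3]-b[3]),1),o])
        print(json.dumps(out)); l=out[-1]
        b=np.array([*(b[:3]+M@np.array(l[:3])*10),b[3]-l[5]])
    if commit: json.dump(b.tolist(),open('cmd.json','w'))
    print('end',b.round(1), len(rows)//8,'calls')
E
python3 - <<'E'
from h import *
T=cam('top');S=cam('side')
print('tin',px2w(T,425.4,211.9,.03),px2w(S,283.3,331.3,.03))
for a,b in [((215,218),(320,250)),((207,247),(308,282))]:
    d=px2w(T,360+b[0]/4,150+b[1]/4,.03)-px2w(T,360+a[0]/4,150+a[1]/4,.03); print(np.linalg.norm(d),np.degrees(np.arctan2(d[1],d[0])))
from plan import plan
plan([(478,-118,140,-4.5,6,8),(478,-118,77,-4.5,6,4,1),(478,-118,77,-4.5,2,4)])
E
```

```text
tin [ 0.51169261 -0.39106917  0.03      ] [ 0.51251181 -0.39957158  0.03      ]
0.07451904883235515 -106.97913180467606
0.0723580367728709 -109.17124634257807
[[39.04, -32.44, 8.3, 0, 0, 28.2, 6], [39.04, -32.44, 8.3, 0, 0, 28.2, 6], [39.04, -32.44, 8.3, 0, 0, 28.2, 6], [39.04, -32.44, 8.3, 0, 0, 28.2, 6], [39.04, -32.44, 8.3, 0, 0, 28.2, 6], [39.04, -32.44, 8.3, 0, 0, 28.2, 6], [39.04, -32.44, 8.3, 0, 0, 28.2, 6], [39.04, -32.44, 8.3, 0, 0, 28.2, 6]]
[[-0.0, 0.0, 1.57, 0, 0, 0.0, 6], [-0.0, 0.0, 3.15, 0, 0, 0.0, 6], [-0.0, 0.0, 4.72, 0, 0, 0.0, 6], [-0.0, 0.0, 6.3, 0, 0, 0.0, 6], [-0.0, 0.0, 6.3, 0, 0, 0.0, 2], [-0.0, 0.0, 6.3, 0, 0, 0.0, 2], [-0.0, 0.0, 6.3, 0, 0, 0.0, 2], [-0.0, 0.0, 6.3, 0, 0, 0.0, 2]]
end [ 478.  -118.    77.    -4.5] 2 calls
```

Call:
send_rows([
  [20, -16, 4, 0, 0, 14, 6],
  [39.04, -32.44, 8.3, 0, 0, 28.2, 6],
  [39.04, -32.44, 8.3, 0, 0, 28.2, 6],
  [39.04, -32.44, 8.3, 0, 0, 28.2, 6],
  [39.04, -32.44, 8.3, 0, 0, 28.2, 6],
  [39.04, -32.44, 8.3, 0, 0, 28.2, 6],
  [39.04, -32.44, 8.3, 0, 0, 28.2, 6],
  [39.04, -32.44, 8.3, 0, 0, 28.2, 6],
], squeeze=20)

```text
clock: 2.4
ee_pos: [0.4732, -0.1294, 0.1419]
orientation: [180.0, -0.1, -4.5]
contact_force: [1.2, -0.4, -0.5]
grip_width: 0.0601
grasp_force: 0.0
```

```bash
python3 - <<'E'
from h import *
for i in range(4): cam('top')
o=observe(); print(o['ee_pos'],o['orientation'])
E
```

```text
[ 0.47244786 -0.12980749  0.14183378] [ 1.79978604e+02  4.65136400e-03 -4.27931183e+00]
```

```bash
cat >> plan.py <<'E'
def sync():
    from bench import observe
    o=observe(); json.dump([*(np.array(o['ee_pos'])*1000).tolist(),float(o['orientation'][2])],open('cmd.json','w'))
    print('at',np.round(o['ee_pos'],4),np.round(o['orientation'],1),'grip',round(o['grip_width'],4),round(o['grasp_force'],1),'F',np.round(o['contact_force'],1),'t',o['clock'])
E
python3 - <<'E'
from plan import *
sync()
plan([(478,-118,110,-4.5,6,3),(478,-118,77,-4.5,6,5),(478,-118,77,-4.5,2,8)])
E
```

```text
at [ 0.4724 -0.1298  0.1418] [180.    0.   -4.3] grip 0.06 0.0 F [-0.1 -0.6 -0.1] t 2.6
[[0.47, -1.22, 3.18, 0, 0, 0.2, 6], [0.47, -1.22, 3.18, 0, 0, 0.2, 6], [0.47, -1.22, 3.18, 0, 0, 0.2, 6], [0.47, -1.22, 6.48, 0, 0, 0.2, 6], [0.47, -1.22, 6.48, 0, 0, 0.2, 6], [0.47, -1.22, 6.48, 0, 0, 0.2, 6], [0.47, -1.22, 6.48, 0, 0, 0.2, 6], [0.47, -1.22, 6.48, 0, 0, 0.2, 6]]
[[-0.0, 0.0, 0.0, 0, 0, 0.0, 2], [-0.0, 0.0, 0.0, 0, 0, 0.0, 2], [-0.0, 0.0, 0.0, 0, 0, 0.0, 2], [-0.0, 0.0, 0.0, 0, 0, 0.0, 2], [-0.0, 0.0, 0.0, 0, 0, 0.0, 2], [-0.0, 0.0, 0.0, 0, 0, 0.0, 2], [-0.0, 0.0, 0.0, 0, 0, 0.0, 2], [-0.0, 0.0, 0.0, 0, 0, 0.0, 2]]
end [ 478.  -118.    77.    -4.5] 2 calls
```

Call:
send_rows([
  [0.47, -1.22, 3.18, 0, 0, 0, 6],
  [0.47, -1.22, 3.18, 0, 0, 0, 6],
  [0.47, -1.22, 3.18, 0, 0, 0, 6],
  [0.47, -1.22, 6.4, 0, 0, 0, 6],
  [0.47, -1.22, 6.4, 0, 0, 0, 6],
  [0.47, -1.22, 6.4, 0, 0, 0, 6],
  [0.47, -1.22, 6.4, 0, 0, 0, 2],
  [0.47, -1.22, 6.4, 0, 0, 0, 2],
], squeeze=15)

```text
clock: 3.6
ee_pos: [0.4782, -0.1194, 0.0787]
orientation: [180.0, -0.1, -4.5]
contact_force: [0.3, 0.1, 0.7]
grip_width: 0.0475
grasp_force: 0.0
```

Call:
send_rows([
  [0, 0, 0, 0, 0, 0, 2],
  [0, 0, 0, 0, 0, 0, 2],
  [0, 0, 0, 0, 0, 0, 2],
  [0, 0, 0, 0, 0, 0, 2],
  [0, 0, 0, 0, 0, 0, 2],
  [0, 0, 0, 0, 0, 0, 2],
  [0, 0, 0, 0, 0, 0, 2],
  [0, 0, 0, 0, 0, 0, 2],
])

```text
clock: 4.6
ee_pos: [0.4778, -0.1191, 0.0781]
orientation: [180.0, -0.0, -4.5]
contact_force: [-0.8, 0.7, 4.6]
grip_width: 0.034
grasp_force: 15.0
```

```bash
python3 - <<'E'
from plan import *
from h import *
S=cam('side'); T=cam('top'); sync()
w=lambda h:(h[...,1]<40)&(h[...,2]>100)
c=blob(S,[251.3,225.3,32.5,26.1],w,0); print(c.min(0),c.max(0),rect(S,c,.072))
save(T,'t1.png')
plan([(493,68,77,-4.5,2,16,1)],False)
E
```

```text
at [ 0.4778 -0.1191  0.0782] [180.   -0.   -4.5] grip 0.0339 15.0 F [0.2 0.9 5.5] t 4.7
[250.58333333 226.75      ] [280.58333333 250.41666667] [ 479.7 -122.1   90.4   86.6   86.6]
[[0.0, -1.17, 0.01, 0, 0, 0.0, 2], [0.01, -2.35, 0.01, 0, 0, 0.0, 2], [0.01, -3.52, 0.02, 0, 0, 0.0, 2], [0.01, -4.69, 0.03, 0, 0, 0.0, 2], [0.02, -5.87, 0.04, 0, 0, 0.0, 2], [0.02, -7.04, 0.04, 0, 0, 0.0, 2], [0.02, -8.21, 0.05, 0, 0, 0.0, 2], [0.02, -9.38, 0.06, 0, 0, 0.0, 2]]
[[0.01, -1.18, 0.01, 0, 0, 0.0, 2], [0.01, -2.35, 0.01, 0, 0, 0.0, 2], [0.01, -3.52, 0.02, 0, 0, 0.0, 2], [0.02, -4.7, 0.03, 0, 0, 0.0, 2], [0.02, -5.87, 0.03, 0, 0, 0.0, 2], [0.02, -7.04, 0.04, 0, 0, 0.0, 2], [0.03, -8.22, 0.05, 0, 0, 0.0, 2], [0.03, -9.39, 0.06, 0, 0, 0.0, 2]]
end [493.   68.   77.   -4.5] 2 calls
```

Call:
send_rows([
  [0, -1.2, 0, 0, 0, 0, 2],
  [0, -2.4, 0, 0, 0, 0, 2],
  [0, -3.6, 0, 0, 0, 0, 2],
  [0, -4.8, 0, 0, 0, 0, 2],
  [0, -6, 0, 0, 0, 0, 2],
  [0, -7.2, 0, 0, 0, 0, 2],
  [0, -8.4, 0, 0, 0, 0, 2],
  [0, -9.6, 0, 0, 0, 0, 2],
])

```text
clock: 5.7
ee_pos: [0.4856, -0.0228, 0.0782]
orientation: [180.0, -0.1, -4.4]
contact_force: [-0.2, -4.1, 6.1]
grip_width: 0.034
grasp_force: 15.0
```

Call:
send_rows([
  [0, -1.5, 0, 0, 0, 0, 2],
  [0, -3, 0, 0, 0, 0, 2],
  [0, -4.5, 0, 0, 0, 0, 2],
  [0, -6, 0, 0, 0, 0, 2],
  [0, -7.5, 0, 0, 0, 0, 2],
  [0, -9.1, 0, 0, 0, 0, 2],
  [0, -9.1, 0, 0, 0, 0, 2],
  [0, -9.1, 0, 0, 0, 0, 2],
])

```text
clock: 6.7
ee_pos: [0.4922, 0.0693, 0.0782]
orientation: [-179.9, -0.0, -4.5]
contact_force: [-0.0, 2.9, 5.9]
grip_width: 0.0338
grasp_force: 15.0
```

Call:
send_rows([
  [0, 0, 0, 0, 0, 0, 5],
  [0, 0, 0, 0, 0, 0, 5],
  [0, 0, 0, 0, 0, 0, 5],
  [0, 0, -4, 0, 0, 0, 6],
  [0, 0, -10, 0, 0, 0, 8.7],
  [0, 0, -10, 0, 0, 0, 8.7],
  [0, 0, -10, 0, 0, 0, 8.7],
  [0, 0, -10, 0, 0, 0, 8.7],
])

```text
clock: 7.7
ee_pos: [0.4909, 0.0674, 0.1763]
orientation: [-180.0, 0.2, -4.5]
contact_force: [0.1, 0.1, 0.3]
grip_width: 0.0853
grasp_force: 0.0
```

```bash
python3 - <<'E'
from plan import *
from h import *
S=cam('side'); T=cam('top'); sync()
save(T,'t2.png'); save(S,'s2.png')
a=T['img'][150:260,225:365]; b=S['img'][170:280,230:330]
a=cv2.resize(a,(560,440),interpolation=cv2.INTER_CUBIC);b=cv2.resize(b,(400,440),interpolation=cv2.INTER_CUBIC)
cv2.imwrite('pics/well.png',cv2.resize(np.hstack([a,b])[:,:,::-1],(792,363)))
E
```

```text
at [0.4913 0.0674 0.1764] [-180.     0.2   -4.5] grip 0.0862 0.0 F [-0.1 -0.5 -0. ] t 7.8
```

View pics/well.png

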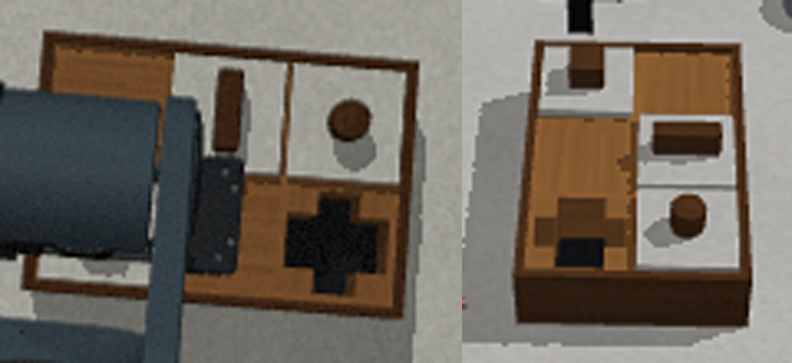

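```bash
python3 - <<'E'
from plan import *
sync()
plan([(512,-395,130,-18,8.7,13),(512,-395,60,-18,8.7,3,1),(512,-395,9,-18,8.7,8,1)])
E
```

```text
at [0.4913 0.0674 0.1764] [-180.     0.2   -4.5] grip 0.0862 0.0 F [-0.1 -0.5 -0. ] t 7.8
[[5.69, 45.93, 4.64, 0, 0, 13.5, 8.7], [5.69, 45.93, 4.64, 0, 0, 13.5, 8.7], [5.69, 45.93, 4.64, 0, 0, 13.5, 8.7], [5.69, 45.93, 4.64, 0, 0, 13.5, 8.7], [5.69, 45.93, 4.64, 0, 0, 13.5, 8.7], [5.69, 45.93, 4.64, 0, 0, 13.5, 8.7], [5.69, 45.93, 4.64, 0, 0, 13.5, 8.7], [5.69, 45.93, 4.64, 0, 0, 13.5, 8.7]]
[[0.0, 0.0, 0.0, 0, 0, 0.0, 8.7], [0.0, 0.0, 0.0, 0, 0, 0.0, 8.7], [0.0, 0.0, 0.0, 0, 0, 0.0, 8.7], [0.0, 0.0, 0.0, 0, 0, 0.0, 8.7], [0.0, 0.0, 0.0, 0, 0, 0.0, 8.7], [0.0, 0.0, 2.34, 0, 0, 0.0, 8.7], [0.0, 0.0, 4.67, 0, 0, 0.0, 8.7], [0.0, 0.0, 7.0, 0, 0, 0.0, 8.7]]
[[0.0, 0.0, 0.64, 0, 0, 0.0, 8.7], [0.0, 0.0, 1.28, 0, 0, 0.0, 8.7], [0.0, 0.0, 1.92, 0, 0, 0.0, 8.7], [0.0, 0.0, 2.55, 0, 0, 0.0, 8.7], [0.0, 0.0, 3.19, 0, 0, 0.0, 8.7], [0.0, 0.0, 3.83, 0, 0, 0.0, 8.7], [0.0, 0.0, 4.47, 0, 0, 0.0, 8.7], [0.0, 0.0, 5.1, 0, 0, 0.0, 8.7]]
end [ 512. -395.    9.  -18.] 3 calls
```

Call:
send_rows([
  [5.7, 45.9, 4.6, 0, 0, 13.5, 8.7],
  [5.7, 45.9, 4.6, 0, 0, 13.5, 8.7],
  [5.7, 45.9, 4.6, 0, 0, 13.5, 8.7],
  [5.7, 45.9, 4.6, 0, 0, 13.5, 8.7],
  [5.7, 45.9, 4.6, 0, 0, 13.5, 8.7],
  [5.7, 45.9, 4.6, 0, 0, 13.5, 8.7],
  [5.7, 45.9, 4.6, 0, 0, 13.5, 8.7],
  [5.7, 45.9, 4.6, 0, 0, 13.5, 8.7],
])

```text
clock: 8.8
ee_pos: [0.5125, -0.3986, 0.13]
orientation: [180.0, 0.0, -18.2]
contact_force: [0.3, 0.5, -0.4]
grip_width: 0.0868
grasp_force: 0.0
```

```bash
python3 - <<'E'
from plan import *
from h import *
cam('top')
for i in range(3): S=cam('side')
sync()
print(spotter.recognise('tin','side')[:2])
plan([(512,-395,60,-18,8.7,4,1),(512,-395,9,-18,8.7,4,1),(512,-395,9,-18,6,8),(512,-395,35,-18,6,2,1),(500,-270,35,-18,6,5),(500,-270,35,-18,6,1),(500,-270,12,-18,6,8,1)],False)
E
```

```text
at [ 0.5123 -0.3937  0.1304] [-179.9    0.2  -18. ] grip 0.0871 0.0 F [-0.1  1.4  0.5] t 9.0
[]
[[0.0, 0.03, 1.76, 0, 0, -0.0, 8.7], [0.01, 0.07, 3.52, 0, 0, -0.0, 8.7], [0.01, 0.1, 5.28, 0, 0, -0.0, 8.7], [0.01, 0.13, 7.04, 0, 0, -0.0, 8.7], [0.01, 0.13, 8.32, 0, 0, -0.0, 8.7], [0.01, 0.13, 9.59, 0, 0, -0.0, 8.7], [0.01, 0.13, 10.87, 0, 0, -0.0, 8.7], [0.01, 0.13, 12.14, 0, 0, -0.0, 8.7]]
[[0.0, 0.0, 0.0, 0, 0, -0.0, 6], [0.0, 0.0, 0.0, 0, 0, -0.0, 6], [0.0, 0.0, 0.0, 0, 0, -0.0, 6], [0.0, 0.0, 0.0, 0, 0, -0.0, 6], [0.0, 0.0, 0.0, 0, 0, -0.0, 6], [0.0, 0.0, 0.0, 0, 0, -0.0, 6], [0.0, 0.0, 0.0, 0, 0, -0.0, 6], [0.0, 0.0, 0.0, 0, 0, -0.0, 6]]
[[0.0, 0.0, -1.3, 0, 0, -0.0, 6], [0.0, 0.0, -2.6, 0, 0, -0.0, 6], [-5.01, -11.51, -2.6, 0, 0, -0.0, 6], [-5.01, -11.51, -2.6, 0, 0, -0.0, 6], [-5.01, -11.51, -2.6, 0, 0, -0.0, 6], [-5.01, -11.51, -2.6, 0, 0, -0.0, 6], [-5.01, -11.51, -2.6, 0, 0, -0.0, 6], [-5.01, -11.51, -2.6, 0, 0, -0.0, 6]]
[[-0.0, -0.0, 0.29, 0, 0, -0.0, 6], [-0.0, -0.0, 0.58, 0, 0, -0.0, 6], [-0.0, -0.0, 0.87, 0, 0, -0.0, 6], [-0.0, -0.0, 1.15, 0, 0, -0.0, 6], [-0.0, -0.0, 1.44, 0, 0, -0.0, 6], [-0.0, -0.0, 1.73, 0, 0, -0.0, 6], [-0.0, -0.0, 2.02, 0, 0, -0.0, 6], [-0.0, -0.0, 2.3, 0, 0, -0.0, 6]]
end [ 500. -270.   12.  -18.] 4 calls
```

Call:
send_rows([
  [0, 0.1, 2, 0, 0, 0, 8.7],
  [0, 0.1, 4, 0, 0, 0, 8.7],
  [0, 0.1, 6, 0, 0, 0, 8.7],
  [0, 0.1, 7.5, 0, 0, 0, 8.7],
  [0, 0.1, 8.8, 0, 0, 0, 8.7],
  [0, 0.1, 8.8, 0, 0, 0, 8.7],
  [0, 0.1, 8.8, 0, 0, 0, 8.7],
  [0, 0.1, 8.8, 0, 0, 0, 8.7],
])

```text
clock: 10.05
ee_pos: [0.5133, -0.3962, 0.0446]
orientation: [180.0, -0.1, -18.0]
contact_force: [0.2, 0.6, -0.7]
grip_width: 0.0872
grasp_force: 0.0
```

```bash
python3 - <<'E'
from plan import *
from h import *
S=cam('side');sync()
cv2.imwrite('pics/t3.png',cv2.resize(S['img'][270:390,220:360,::-1],None,fx=5,fy=5,interpolation=2))
p=observe()['ee_pos']; print('tcp px',w2px(S,p))
for s in (.0435,-.0435): print(w2px(S,p+np.array([-.309,-.951,0])*s))
print('crop scale 5 origin 220,270')
E
```

```text
at [ 0.5132 -0.3961  0.0446] [ 1.8e+02 -1.0e-01 -1.8e+01] grip 0.0874 0.0 F [ 0.2  0.2 -0.7] t 10.1
tcp px [283.54349774 327.13937197]
[279.22699476 342.547834  ]
[287.63962588 312.51757395]
crop scale 5 origin 220,270
```

View pics/t3.png

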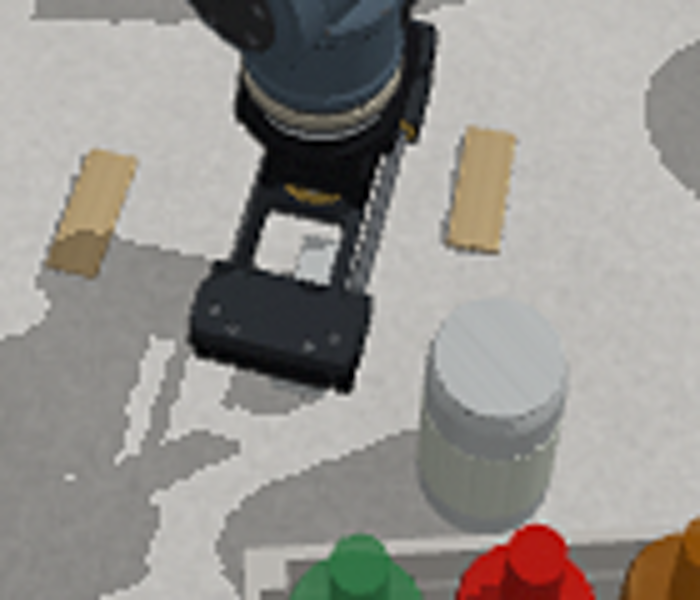

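Call:
send_rows([
  [0, 0, 0.8, 0, 0, 0, 8.7],
  [0, 0, 1.6, 0, 0, 0, 8.7],
  [0, 0, 2.4, 0, 0, 0, 8.7],
  [0, 0, 3.2, 0, 0, 0, 8.7],
  [0, 0, 3.5, 0, 0, 0, 8.7],
  [0, 0, 3.5, 0, 0, 0, 6.5],
  [0, 0, 3.5, 0, 0, 0, 6.5],
  [0, 0, 3.5, 0, 0, 0, 6.5],
], squeeze=20)

```text
clock: 11.1
ee_pos: [0.513, -0.3958, 0.0091]
orientation: [180.0, -0.0, -18.0]
contact_force: [-0.2, -0.1, -1.5]
grip_width: 0.075
grasp_force: 20.0
```

Call:
send_rows([
  [0, 0, 0, 0, 0, 0, 6.5],
  [0, 0, 0, 0, 0, 0, 6.5],
  [0, 0, 0, 0, 0, 0, 6.5],
  [0, 0, 0, 0, 0, 0, 6.5],
  [0, 0, -1.5, 0, 0, 0, 6.5],
  [0, 0, -2.6, 0, 0, 0, 6.5],
  [0, 0, -2.6, 0, 0, 0, 6.5],
  [0, 0, -2.6, 0, 0, 0, 6.5],
])

```text
clock: 12.1
ee_pos: [0.5128, -0.3956, 0.0351]
orientation: [180.0, -0.0, -18.0]
contact_force: [-0.5, 0.1, -0.8]
grip_width: 0.0749
grasp_force: 20.0
```

Call:
send_rows([
  [-2, -4.6, 0, 0, 0, 0, 6.5],
  [-4, -9.2, 0, 0, 0, 0, 6.5],
  [-5, -11.5, 0, 0, 0, 0, 6.5],
  [-5, -11.5, 0.8, 0, 0, 0, 6.5],
  [-5, -11.5, 1.6, 0, 0, 0, 6.5],
  [-5, -11.5, 2.1, 0, 0, 0, 6.5],
  [-5, -11.5, 2.5, 0, 0, 0, 6.5],
  [-5, -11.5, 2.55, 0, 0, 0, 6.5],
])

```text
clock: 13.1
ee_pos: [0.5009, -0.2715, 0.0091]
orientation: [180.0, -0.0, -18.0]
contact_force: [0.8, 0.5, -1.4]
grip_width: 0.075
grasp_force: 20.0
```

Call:
send_rows([
  [0, 0, 0, 0, 0, 0, 6.5],
  [0, 0, 0, 0, 0, 0, 8.7],
  [0, 0, 0, 0, 0, 0, 8.7],
  [0, 0, 0, 0, 0, 0, 8.7],
  [0, 0, -3, 0, 0, 0, 8.7],
  [0, 0, -5, 0, 0, 0, 8.7],
  [0, 0, -5, 0, 0, 0, 8.7],
  [0, 0, -5, 0, 0, 0, 8.7],
])

```text
clock: 14.1
ee_pos: [0.5005, -0.2706, 0.0589]
orientation: [-180.0, 0.0, -18.0]
contact_force: [-0.4, -0.3, -0.2]
grip_width: 0.0871
grasp_force: 0.0
```

```bash
python3 - <<'E'
from plan import *
sync()
from h import *
x,y=500,-270
p=json.load(open('cmd.json'));x,y=p[0],p[1];print(x,y)
plan([(x,y,60,72,6,10),(x,y,35,72,6,2),(x,y,8,72,6,4,1)])
E
```

```text
at [ 0.5005 -0.2706  0.0589] [-180.    0.  -18.] grip 0.0871 0.0 F [-0.4 -0.3 -0.2] t 14.1
500.46321510402436 -270.5504415952006
[[0.0, 0.0, -0.11, 0, 0, -90.0, 6], [0.0, 0.0, -0.11, 0, 0, -90.0, 6], [0.0, 0.0, -0.11, 0, 0, -90.0, 6], [0.0, 0.0, -0.11, 0, 0, -90.0, 6], [0.0, 0.0, -0.11, 0, 0, -90.0, 6], [0.0, 0.0, -0.11, 0, 0, -90.0, 6], [0.0, 0.0, -0.11, 0, 0, -90.0, 6], [0.0, 0.0, -0.11, 0, 0, -90.0, 6]]
[[0.0, 0.0, -0.0, 0, 0, 0.0, 6], [0.0, 0.0, -0.0, 0, 0, 0.0, 6], [0.0, -0.0, 2.5, 0, 0, 0.0, 6], [0.0, -0.0, 2.5, 0, 0, 0.0, 6], [0.0, -0.0, 3.17, 0, 0, 0.0, 6], [0.0, -0.0, 3.85, 0, 0, 0.0, 6], [0.0, -0.0, 4.52, 0, 0, 0.0, 6], [0.0, -0.0, 5.2, 0, 0, 0.0, 6]]
end [ 500.5 -270.6    8.    72. ] 2 calls
```

Call:
send_rows([
  [0, 0, 0, 0, 0, -10, 6],
  [0, 0, 0, 0, 0, -20, 6],
  [0, 0, 0, 0, 0, -30, 6],
  [0, 0, 0, 0, 0, -40, 6],
  [0, 0, 0, 0, 0, -50, 6],
  [0, 0, 0, 0, 0, -60, 6],
  [0, 0, 0, 0, 0, -70, 6],
  [0, 0, 0, 0, 0, -80, 6],
])

```text
clock: 15.1
ee_pos: [0.5001, -0.2703, 0.058]
orientation: [-179.9, -0.0, 62.3]
contact_force: [-0.3, 0.2, -0.4]
grip_width: 0.0601
grasp_force: 0.0
```

Call:
send_rows([
  [0, 0, 0, 0, 0, -10, 6],
  [0, 0, 0, 0, 0, -10, 6],
  [0, 0, 0, 0, 0, -10, 6],
  [0, 0, 2, 0, 0, -10, 6],
  [0, 0, 3, 0, 0, -10, 6],
  [0, 0, 4, 0, 0, -10, 6],
  [0, 0, 5, 0, 0, -10, 6],
  [0, 0, 5.1, 0, 0, -10, 6],
])

```text
clock: 16.1
ee_pos: [0.5004, -0.2705, 0.0076]
orientation: [-179.9, -0.0, 72.0]
contact_force: [0.6, 0.0, 0.8]
grip_width: 0.0597
grasp_force: 0.0
```

Call:
send_rows([
  [0, 0, 0, 0, 0, 0, 2],
  [0, 0, 0, 0, 0, 0, 2],
  [0, 0, 0, 0, 0, 0, 2],
  [0, 0, 0, 0, 0, 0, 2],
  [0, 0, 0, 0, 0, 0, 2],
  [0, 0, 0, 0, 0, 0, 2],
  [0, 0, -5, 0, 0, 0, 2],
  [0, 0, -10, 0, 0, 0, 2],
], squeeze=25)

```text
clock: 17.1
ee_pos: [0.5003, -0.2704, 0.1083]
orientation: [-179.9, -0.1, 72.0]
contact_force: [0.7, -0.9, -0.6]
grip_width: 0.0281
grasp_force: 25.0
```

```bash
python3 - <<'E'
from plan import *
from h import *
S=cam('side');T=cam('top');cam('top');sync()
b=spotter.recognise('tin','side')[:1];b2=spotter.recognise('tin','top')[:1]; print(b,b2)
E
```

```text
at [ 0.5025 -0.2722  0.1108] [1.797e+02 1.000e-01 7.200e+01] grip 0.0282 25.0 F [ 0.1  0.8 -2.1] t 17.25
[] []
```

```bash
python3 - <<'E'
from plan import *
json.dump([500.5,-270.5,108.5,72],open('cmd.json','w'))
plan([(478.2,-119,108,-4.5,2,12),(478.2,-119,85,-4.5,2,4,1),(478.2,-119,14.5,-4.5,2,16,1)])
E
```

```text
[[13.72, -6.8, 0.05, 0, 0, 76.5, 2], [13.72, -6.8, 0.05, 0, 0, 76.5, 2], [13.72, -6.8, 0.05, 0, 0, 76.5, 2], [13.72, -6.8, 0.05, 0, 0, 76.5, 2], [13.72, -6.8, 0.05, 0, 0, 76.5, 2], [13.72, -6.8, 0.05, 0, 0, 76.5, 2], [13.72, -6.8, 0.05, 0, 0, 76.5, 2], [13.72, -6.8, 0.05, 0, 0, 76.5, 2]]
[[-0.0, 0.0, -0.0, 0, 0, -0.0, 2], [-0.0, 0.0, -0.0, 0, 0, -0.0, 2], [-0.0, 0.0, -0.0, 0, 0, -0.0, 2], [-0.0, 0.0, -0.0, 0, 0, -0.0, 2], [-0.0, 0.0, 0.57, 0, 0, -0.0, 2], [-0.0, 0.0, 1.15, 0, 0, -0.0, 2], [-0.0, 0.0, 1.72, 0, 0, -0.0, 2], [-0.0, 0.0, 2.3, 0, 0, -0.0, 2]]
[[-0.0, 0.0, 0.44, 0, 0, -0.0, 2], [-0.0, 0.0, 0.88, 0, 0, -0.0, 2], [-0.0, 0.0, 1.32, 0, 0, -0.0, 2], [-0.0, 0.0, 1.76, 0, 0, -0.0, 2], [-0.0, 0.0, 2.2, 0, 0, -0.0, 2], [-0.0, 0.0, 2.64, 0, 0, -0.0, 2], [-0.0, 0.0, 3.08, 0, 0, -0.0, 2], [-0.0, 0.0, 3.52, 0, 0, -0.0, 2]]
[[-0.0, 0.0, 0.45, 0, 0, -0.0, 2], [-0.0, 0.0, 0.89, 0, 0, -0.0, 2], [-0.0, 0.0, 1.33, 0, 0, -0.0, 2], [-0.0, 0.0, 1.77, 0, 0, -0.0, 2], [-0.0, 0.0, 2.21, 0, 0, -0.0, 2], [-0.0, 0.0, 2.65, 0, 0, -0.0, 2], [-0.0, 0.0, 3.09, 0, 0, -0.0, 2], [-0.0, 0.0, 3.53, 0, 0, -0.0, 2]]
end [ 478.2 -119.    14.5   -4.5] 4 calls
```

Call:
send_rows([
  [1.7, -0.85, 0, 0, 0, 9.6, 2],
  [3.4, -1.7, 0, 0, 0, 19.2, 2],
  [5.1, -2.55, 0, 0, 0, 28.8, 2],
  [6.8, -3.4, 0, 0, 0, 38.4, 2],
  [8.5, -4.25, 0, 0, 0, 48, 2],
  [10.2, -5.1, 0, 0, 0, 57.6, 2],
  [12, -6, 0, 0, 0, 67.2, 2],
  [13.72, -6.8, 0, 0, 0, 76.5, 2],
])

```text
clock: 18.35
ee_pos: [0.4769, -0.118, 0.1065]
orientation: [-179.9, 0.2, -4.8]
contact_force: [0.1, 0.3, -1.5]
grip_width: 0.0274
grasp_force: 25.0
```

```bash
python3 - <<'E'
from plan import *
from h import *
for i in range(4): S=cam('side')
sync()
T=cam('top')
p=json.load(open('cmd.json'))
a=T['img'][170:260,270:365]; b=S['img'][190:280,240:320]
a=cv2.resize(a,(418,396),interpolation=cv2.INTER_CUBIC);b=cv2.resize(b,(352,396),interpolation=cv2.INTER_CUBIC)
cv2.imwrite('pics/pre.png',np.hstack([a,b])[:,:,::-1])
plan([(478.2,-119,85,-4.5,2,8,1)],False)
E
```

```text
at [ 0.478  -0.1191  0.1072] [-1.8e+02  1.0e-01 -4.3e+00] grip 0.028 25.0 F [-0.5  0.  -0.9] t 18.55
[[0.0, -0.0, 0.28, 0, 0, 0.0, 2], [0.01, -0.0, 0.56, 0, 0, 0.1, 2], [0.01, -0.01, 0.83, 0, 0, 0.1, 2], [0.01, -0.01, 1.11, 0, 0, 0.1, 2], [0.01, -0.01, 1.39, 0, 0, 0.1, 2], [0.02, -0.01, 1.67, 0, 0, 0.2, 2], [0.02, -0.01, 1.94, 0, 0, 0.2, 2], [0.02, -0.02, 2.22, 0, 0, 0.2, 2]]
end [ 478.2 -119.    85.    -4.5] 1 calls
```

View pics/pre.png

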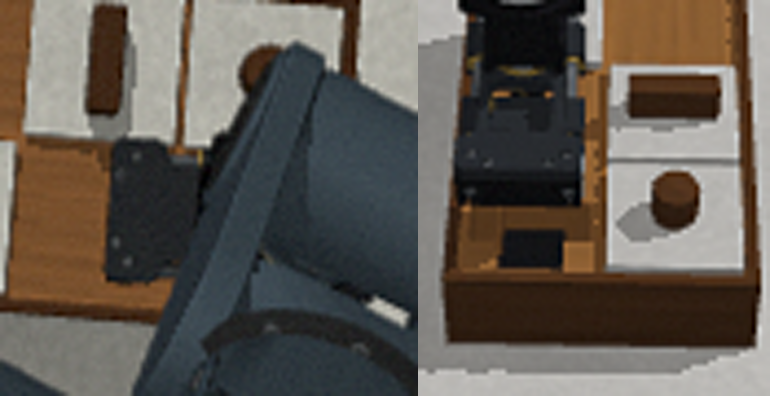

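Call:
send_rows([
  [0.01, 0, 1, 0, 0, 0, 2],
  [0.01, 0, 2, 0, 0, 0, 2],
  [0.01, 0, 3, 0, 0, 0, 2],
  [0.01, 0, 3.5, 0, 0, 0, 2],
  [0.01, 0, 4, 0, 0, 0, 2],
  [0.01, 0, 4.3, 0, 0, 0, 2],
  [0.01, 0, 4.6, 0, 0, 0, 2],
  [0.01, 0, 4.9, 0, 0, 0, 2],
])

```text
clock: 19.6
ee_pos: [0.4788, -0.1194, 0.0594]
orientation: [180.0, -0.0, -4.5]
contact_force: [0.3, 0.5, -1.7]
grip_width: 0.028
grasp_force: 25.0
```

No contact, so the tin is inside the pocket. I'll lower it the rest of the way and release.

Call:
send_rows([
  [0, 0, 0.7, 0, 0, 0, 2],
  [0, 0, 1.4, 0, 0, 0, 2],
  [0, 0, 2.1, 0, 0, 0, 2],
  [0, 0, 2.8, 0, 0, 0, 2],
  [0, 0, 3.3, 0, 0, 0, 2],
  [0, 0, 3.8, 0, 0, 0, 2],
  [0, 0, 4.2, 0, 0, 0, 2],
  [0, 0, 4.4, 0, 0, 0, 2],
])

```text
clock: 20.6
ee_pos: [0.4786, -0.1194, 0.0152]
orientation: [-180.0, 0.0, -4.5]
contact_force: [0.7, -0.1, -1.6]
grip_width: 0.028
grasp_force: 25.0
```

Call:
send_rows([
  [0, 0, 0, 0, 0, 0, 2],
  [0, 0, 0, 0, 0, 0, 4.2],
  [0, 0, 0, 0, 0, 0, 4.2],
  [0, 0, 0, 0, 0, 0, 4.2],
  [0, 0, -3, 0, 0, 0, 4.2],
  [0, 0, -8, 0, 0, 0, 4.2],
  [0, 0, -14, 0, 0, 0, 5],
  [0, 0, -14, 0, 0, 0, 6],
])

```text
clock: 21.6
ee_pos: [0.4817, -0.1208, 0.1598]
orientation: [179.8, -0.6, -4.5]
contact_force: [0.5, -0.4, -0.2]
grip_width: 0.0533
grasp_force: 0.0
```

```bash
cat >> h.py <<'E'
SP=[lambda n,f,i=i:0 for i in ()]
def spacers(f,n):
    out=[]
    for d in spotter.recognise('spacer1',n):
        try: r=rect(f,blob(f,d['box'],ply),.005); out.append((r.tolist(),round(d['confidence'],2)))
        except Exception: pass
    return out
E
python3 - <<'E'
from plan import *
from h import *
T=cam('top'); print(spacers(T,'top'))
S=cam('side'); print(spacers(S,'side'))
cam('side');sync()
E
```

```text
[([406.3, 322.4, 73.8, 27.4, 75.5], 0.81), ([393.8, -326.9, 54.1, 26.3, 72.1], 0.78), ([608.7, -314.8, 74.4, 26.7, 75.2], 0.68)]
[([395.9, -320.4, 74.6, 28.0, 71.7], 0.82), ([607.1, -318.8, 74.7, 26.8, 75.1], 0.56), ([406.6, 318.3, 74.7, 27.6, 75.1], 0.56), ([605.8, -513.9, 39.5, 15.2, -3.4], 0.48)]
at [ 0.4774 -0.1188  0.1539] [-179.9    0.2   -4.5] grip 0.0594 0.0 F [-0.2 -0.8 -0.1] t 21.85
```

```bash
cat > pp.py <<'E'
import sys
from plan import *
def pick(x,y,yaw,ztop=45,zg=1.5,o=5):
    plan([(x,y,ztop,yaw,o,8,1),(x,y,zg,yaw,o,6,1),(x,y,zg,yaw,1.5,6),(x,y,60,yaw,1.5,2,1),(x,y,110,yaw,1.5,2,1)])
def place(zp,x=478.5,y=-119.2,a=-4.5):
    plan([(x,y,105,a,1.5,8,1),(x,y,zp+15,a,1.5,5,1),(x,y,zp,a,1.5,3,1),(x,y,zp,a,4.2,4),(x,y,zp+50,a,4.2,2,1),(x,y,zp+110,a,5,2,1)])
E
python3 - <<'E'
from pp import *
sync(); pick(396.6,-319.2,71.7)
place(37.2)
E
```

```text
at [ 0.4774 -0.1188  0.1539] [-179.9    0.2   -4.5] grip 0.0594 0.0 F [-0.2 -0.8 -0.1] t 21.85
[[-0.81, 2.58, 1.36, 0, 0, -9.5, 5], [-1.62, 5.15, 2.72, 0, 0, -19.0, 5], [-2.43, 7.73, 4.08, 0, 0, -28.6, 5], [-3.24, 10.31, 5.44, 0, 0, -38.1, 5], [-4.05, 12.88, 6.81, 0, 0, -47.6, 5], [-4.86, 15.46, 8.17, 0, 0, -57.1, 5], [-5.67, 18.04, 9.53, 0, 0, -66.7, 5], [-6.48, 20.61, 10.89, 0, 0, -76.2, 5]]
[[-0.0, -0.0, 0.72, 0, 0, 0.0, 5], [-0.0, -0.0, 1.45, 0, 0, 0.0, 5], [-0.0, -0.0, 2.17, 0, 0, 0.0, 5], [-0.0, -0.0, 2.9, 0, 0, 0.0, 5], [-0.0, -0.0, 3.62, 0, 0, 0.0, 5], [-0.0, -0.0, 4.35, 0, 0, 0.0, 5], [-0.0, -0.0, 4.35, 0, 0, 0.0, 1.5], [-0.0, -0.0, 4.35, 0, 0, 0.0, 1.5]]
[[-0.0, -0.0, -0.0, 0, 0, 0.0, 1.5], [-0.0, -0.0, -0.0, 0, 0, 0.0, 1.5], [-0.0, -0.0, -0.0, 0, 0, 0.0, 1.5], [-0.0, -0.0, -0.0, 0, 0, 0.0, 1.5], [-0.0, -0.0, -2.93, 0, 0, 0.0, 1.5], [-0.0, -0.0, -5.85, 0, 0, 0.0, 1.5], [-0.0, -0.0, -8.35, 0, 0, 0.0, 1.5], [-0.0, -0.0, -10.85, 0, 0, 0.0, 1.5]]
end [ 396.6 -319.2  110.    71.7] 3 calls
[[2.69, 0.19, 0.06, 0, 0, 9.5, 1.5], [5.39, 0.37, 0.12, 0, 0, 19.1, 1.5], [8.08, 0.56, 0.19, 0, 0, 28.6, 1.5], [10.78, 0.75, 0.25, 0, 0, 38.1, 1.5], [13.47, 0.93, 0.31, 0, 0, 47.6, 1.5], [16.17, 1.12, 0.37, 0, 0, 57.2, 1.5], [18.86, 1.31, 0.44, 0, 0, 66.7, 1.5], [21.56, 1.49, 0.5, 0, 0, 76.2, 1.5]]
[[0.0, 0.01, 1.05, 0, 0, 0.0, 1.5], [0.0, 0.01, 2.11, 0, 0, 0.0, 1.5], [0.0, 0.01, 3.17, 0, 0, 0.0, 1.5], [0.0, 0.01, 4.22, 0, 0, 0.0, 1.5], [0.0, 0.01, 5.28, 0, 0, 0.0, 1.5], [0.0, 0.01, 5.78, 0, 0, 0.0, 1.5], [0.0, 0.01, 6.28, 0, 0, 0.0, 1.5], [0.0, 0.01, 6.78, 0, 0, 0.0, 1.5]]
[[0.0, -0.0, -0.0, 0, 0, 0.0, 4.2], [0.0, -0.0, -0.0, 0, 0, 0.0, 4.2], [0.0, -0.0, -0.0, 0, 0, 0.0, 4.2], [0.0, -0.0, -0.0, 0, 0, 0.0, 4.2], [0.0, -0.0, -2.5, 0, 0, 0.0, 4.2], [0.0, -0.0, -5.0, 0, 0, 0.0, 4.2], [0.0, -0.0, -8.0, 0, 0, 0.0, 5], [0.0, -0.0, -11.0, 0, 0, 0.0, 5]]
end [ 478.5 -119.2  147.2   -4.5] 3 calls
```

Call:
send_rows([
  [-0.8, 2.6, 1.4, 0, 0, -9.5, 5],
  [-1.6, 5.2, 2.7, 0, 0, -19, 5],
  [-2.4, 7.7, 4.1, 0, 0, -28.6, 5],
  [-3.2, 10.3, 5.4, 0, 0, -38, 5],
  [-4, 12.9, 6.8, 0, 0, -47.6, 5],
  [-4.9, 15.5, 8.2, 0, 0, -57, 5],
  [-5.7, 18, 9.5, 0, 0, -66.7, 5],
  [-6.48, 20.61, 10.89, 0, 0, -76.2, 5],
])

```text
clock: 22.85
ee_pos: [0.3967, -0.3195, 0.0443]
orientation: [-179.8, -0.1, 72.0]
contact_force: [0.1, 0.4, 0.1]
grip_width: 0.0501
grasp_force: 0.0
```

Call:
send_rows([
  [0, 0, 0.7, 0, 0, 0, 5],
  [0, 0, 1.4, 0, 0, 0, 5],
  [0, 0, 2.2, 0, 0, 0, 5],
  [0, 0, 2.9, 0, 0, 0, 5],
  [0, 0, 3.6, 0, 0, 0, 5],
  [0, 0, 4.2, 0, 0, 0, 5],
  [0, 0, 4.35, 0, 0, 0, 5],
  [0, 0, 4.35, 0, 0, 0, 1.5],
], squeeze=15)

```text
clock: 23.85
ee_pos: [0.3979, -0.3198, 0.0029]
orientation: [-180.0, -0.0, 71.7]
contact_force: [-0.1, -0.4, -0.3]
grip_width: 0.0454
grasp_force: 0.0
```

Call:
send_rows([
  [0, 0, 0, 0, 0, 0, 1.5],
  [0, 0, 0, 0, 0, 0, 1.5],
  [0, 0, 0, 0, 0, 0, 1.5],
  [0, 0, 0, 0, 0, 0, 1.5],
  [0, 0, -2.9, 0, 0, 0, 1.5],
  [0, 0, -5.85, 0, 0, 0, 1.5],
  [0, 0, -8.35, 0, 0, 0, 1.5],
  [0, 0, -10.85, 0, 0, 0, 1.5],
])

```text
clock: 24.85
ee_pos: [0.3978, -0.3195, 0.1123]
orientation: [-180.0, -0.0, 71.7]
contact_force: [-0.6, 0.1, -0.7]
grip_width: 0.0269
grasp_force: 15.0
```

```bash
python3 - <<'E'
from pp import *
from h import *
S=cam('side');cam('side');sync()
print(spotter.recognise('spacer1','side'))
cv2.imwrite('pics/sp1.png',cv2.resize(S['img'][250:340,190:290,::-1],None,fx=5,fy=5,interpolation=2))
place(38.7)
E
```

```text
at [ 0.399  -0.321   0.1136] [179.7   0.2  71.7] grip 0.0272 15.0 F [ 1.  -1.1 -0.1] t 24.95
[{'box': [227.3, 282.7, 13.2, 18.1], 'confidence': 0.68}, {'box': [310.1, 301.1, 12.7, 18.4], 'confidence': 0.58}, {'box': [243.0, 152.5, 3.0, 15.4], 'confidence': 0.58}]
[[2.71, 0.15, 0.11, 0, 0, 9.5, 1.5], [5.41, 0.3, 0.22, 0, 0, 19.1, 1.5], [8.12, 0.45, 0.32, 0, 0, 28.6, 1.5], [10.83, 0.61, 0.43, 0, 0, 38.1, 1.5], [13.53, 0.76, 0.54, 0, 0, 47.6, 1.5], [16.24, 0.91, 0.65, 0, 0, 57.2, 1.5], [18.95, 1.06, 0.76, 0, 0, 66.7, 1.5], [21.65, 1.21, 0.86, 0, 0, 76.2, 1.5]]
[[0.0, -0.0, 1.03, 0, 0, 0.0, 1.5], [0.0, -0.0, 2.06, 0, 0, 0.0, 1.5], [0.0, -0.0, 3.08, 0, 0, 0.0, 1.5], [0.0, -0.0, 4.11, 0, 0, 0.0, 1.5], [0.0, -0.0, 5.13, 0, 0, 0.0, 1.5], [0.0, -0.0, 5.63, 0, 0, 0.0, 1.5], [0.0, -0.0, 6.13, 0, 0, 0.0, 1.5], [0.0, -0.0, 6.63, 0, 0, 0.0, 1.5]]
[[0.0, -0.0, 0.0, 0, 0, 0.0, 4.2], [0.0, -0.0, 0.0, 0, 0, 0.0, 4.2], [0.0, -0.0, 0.0, 0, 0, 0.0, 4.2], [0.0, -0.0, 0.0, 0, 0, 0.0, 4.2], [0.0, -0.0, -2.5, 0, 0, 0.0, 4.2], [0.0, -0.0, -5.0, 0, 0, 0.0, 4.2], [0.0, -0.0, -8.0, 0, 0, 0.0, 5], [0.0, -0.0, -11.0, 0, 0, 0.0, 5]]
end [ 478.5 -119.2  148.7   -4.5] 3 calls
```

View pics/sp1.png

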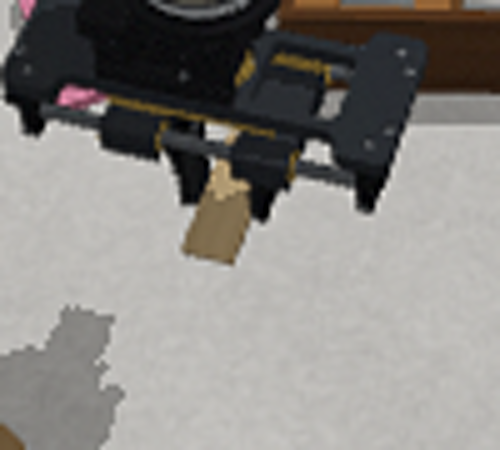

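Call:
send_rows([
  [2.7, 0.15, 0.1, 0, 0, 9.5, 1.5],
  [5.4, 0.3, 0.2, 0, 0, 19, 1.5],
  [8.1, 0.45, 0.3, 0, 0, 28.6, 1.5],
  [10.8, 0.6, 0.4, 0, 0, 38.1, 1.5],
  [13.5, 0.75, 0.5, 0, 0, 47.6, 1.5],
  [16.2, 0.9, 0.6, 0, 0, 57.2, 1.5],
  [18.9, 1.05, 0.7, 0, 0, 66.7, 1.5],
  [21.6, 1.2, 0.8, 0, 0, 76.2, 1.5],
])

```text
clock: 26.0
ee_pos: [0.4765, -0.1172, 0.1021]
orientation: [-179.9, 0.1, -4.8]
contact_force: [-0.0, 0.4, -0.1]
grip_width: 0.0275
grasp_force: 15.0
```

```bash
cat >> pp.py <<'E'
def settle(n=5):
    from h import cam
    for i in range(n): cam('top')
    sync()
def lower(zp,x=478.5,y=-119.2,a=-4.5):
    plan([(x,y,zp+15,a,1.5,5,1),(x,y,zp,a,1.5,3,1)])
E
python3 - <<'E'
from pp import *
settle(); lower(38.7)
E
```

```text
at [ 0.4766 -0.1186  0.1027] [-1.8e+02  1.0e-01 -4.4e+00] grip 0.0273 15.0 F [ 0.5 -0.3 -0.1] t 26.25
[[0.04, 0.01, 0.98, 0, 0, 0.0, 1.5], [0.08, 0.02, 1.96, 0, 0, 0.1, 1.5], [0.12, 0.03, 2.94, 0, 0, 0.1, 1.5], [0.16, 0.04, 3.92, 0, 0, 0.1, 1.5], [0.2, 0.04, 4.9, 0, 0, 0.1, 1.5], [0.2, 0.04, 5.4, 0, 0, 0.1, 1.5], [0.2, 0.04, 5.9, 0, 0, 0.1, 1.5], [0.2, 0.04, 6.4, 0, 0, 0.1, 1.5]]
end [ 478.5 -119.2   38.7   -4.5] 1 calls
```

Call:
send_rows([
  [0.04, 0.01, 1, 0, 0, 0, 1.5],
  [0.1, 0.02, 2, 0, 0, 0, 1.5],
  [0.15, 0.03, 3, 0, 0, 0, 1.5],
  [0.2, 0.04, 4, 0, 0, 0, 1.5],
  [0.2, 0.04, 4.9, 0, 0, 0, 1.5],
  [0.2, 0.04, 5.6, 0, 0, 0, 1.5],
  [0.2, 0.04, 6.2, 0, 0, 0, 1.5],
  [0.2, 0.04, 6.4, 0, 0, 0, 1.5],
])

```text
clock: 27.25
ee_pos: [0.4789, -0.1189, 0.0391]
orientation: [-180.0, 0.0, -4.5]
contact_force: [0.2, 0.6, -0.5]
grip_width: 0.0273
grasp_force: 15.0
```

Call:
send_rows([
  [0, 0, 0, 0, 0, 0, 1.5],
  [0, 0, 0, 0, 0, 0, 4.2],
  [0, 0, 0, 0, 0, 0, 4.2],
  [0, 0, 0, 0, 0, 0, 4.2],
  [0, 0, -2.5, 0, 0, 0, 4.2],
  [0, 0, -6, 0, 0, 0, 4.2],
  [0, 0, -11, 0, 0, 0, 5],
  [0, 0, -11, 0, 0, 0, 5],
])

```text
clock: 28.25
ee_pos: [0.4816, -0.1201, 0.1529]
orientation: [179.8, -0.5, -4.5]
contact_force: [0.1, -0.0, 0.0]
grip_width: 0.0488
grasp_force: 0.0
```

```bash
python3 - <<'E'
from pp import *
settle()
from h import *
S=cam('side'); print(spacers(S,'side'))
T=cam('top'); print(spacers(T,'top'))
pick(608,-316.8,75.1,zg=1.0)
E
```

```text
at [ 0.478  -0.1185  0.1482] [-179.9    0.2   -4.5] grip 0.0498 0.0 F [-0.1  1.  -0.3] t 28.5
[([607.2, -318.8, 74.7, 27.0, 74.8], 0.67), ([475.0, -86.9, 94.1, 56.0, -5.4], 0.54)]
[([608.7, -314.8, 74.3, 26.8, 75.2], 0.75), ([406.4, 322.3, 73.8, 27.3, 75.6], 0.62)]
[[1.81, 2.34, 1.29, 0, 0, -9.9, 5], [3.63, 4.69, 2.58, 0, 0, -19.9, 5], [5.44, 7.03, 3.87, 0, 0, -29.8, 5], [7.26, 9.37, 5.16, 0, 0, -39.8, 5], [9.07, 11.72, 6.45, 0, 0, -49.7, 5], [10.89, 14.06, 7.74, 0, 0, -59.7, 5], [12.7, 16.41, 9.03, 0, 0, -69.6, 5], [14.51, 18.75, 10.32, 0, 0, -79.6, 5]]
[[0.0, 0.0, 0.73, 0, 0, 0.0, 5], [0.0, 0.0, 1.47, 0, 0, 0.0, 5], [0.0, 0.0, 2.2, 0, 0, 0.0, 5], [0.0, 0.0, 2.93, 0, 0, 0.0, 5], [0.0, 0.0, 3.67, 0, 0, 0.0, 5], [0.0, 0.0, 4.4, 0, 0, 0.0, 5], [0.0, 0.0, 4.4, 0, 0, 0.0, 1.5], [0.0, 0.0, 4.4, 0, 0, 0.0, 1.5]]
[[0.0, 0.0, -0.0, 0, 0, 0.0, 1.5], [0.0, 0.0, -0.0, 0, 0, 0.0, 1.5], [0.0, 0.0, -0.0, 0, 0, 0.0, 1.5], [0.0, 0.0, -0.0, 0, 0, 0.0, 1.5], [0.0, 0.0, -2.95, 0, 0, 0.0, 1.5], [0.0, 0.0, -5.9, 0, 0, 0.0, 1.5], [0.0, 0.0, -8.4, 0, 0, 0.0, 1.5], [0.0, 0.0, -10.9, 0, 0, 0.0, 1.5]]
end [ 608.  -316.8  110.    75.1] 3 calls
```

Call:
send_rows([
  [1.8, 2.35, 1.3, 0, 0, -9.9, 5],
  [3.6, 4.7, 2.6, 0, 0, -19.9, 5],
  [5.4, 7, 3.9, 0, 0, -29.8, 5],
  [7.25, 9.4, 5.2, 0, 0, -39.8, 5],
  [9.1, 11.7, 6.4, 0, 0, -49.7, 5],
  [10.9, 14.1, 7.7, 0, 0, -59.7, 5],
  [12.7, 16.4, 9, 0, 0, -69.6, 5],
  [14.5, 18.75, 10.3, 0, 0, -79.6, 5],
])

```text
clock: 29.7
ee_pos: [0.609, -0.3178, 0.0451]
orientation: [-179.9, -0.0, 75.4]
contact_force: [0.2, -0.9, 0.7]
grip_width: 0.0499
grasp_force: 0.0
```

```bash
python3 - <<'E'
from pp import *
settle(4)
plan([(608,-316.8,1.5,75.1,5,8,1)])
E
```

```text
at [ 0.608  -0.3167  0.0454] [-1.799e+02 -1.000e-01  7.490e+01] grip 0.05 0.0 F [-0.1 -0.3  0.2] t 29.9
[[-0.0, -0.0, 0.55, 0, 0, -0.0, 5], [-0.0, -0.0, 1.1, 0, 0, -0.0, 5], [-0.0, -0.0, 1.64, 0, 0, -0.1, 5], [-0.0, -0.0, 2.19, 0, 0, -0.1, 5], [-0.01, -0.0, 2.74, 0, 0, -0.1, 5], [-0.01, -0.0, 3.29, 0, 0, -0.1, 5], [-0.01, -0.0, 3.84, 0, 0, -0.1, 5], [-0.01, -0.0, 4.39, 0, 0, -0.2, 5]]
end [ 608.  -316.8    1.5   75.1] 1 calls
```

Call:
send_rows([
  [0, 0, 0.7, 0, 0, 0, 5],
  [0, 0, 1.4, 0, 0, 0, 5],
  [0, 0, 2.2, 0, 0, 0, 5],
  [0, 0, 3, 0, 0, 0, 5],
  [0, 0, 3.7, 0, 0, 0, 5],
  [0, 0, 4.2, 0, 0, 0, 5],
  [0, 0, 4.4, 0, 0, 0, 5],
  [0, 0, 4.4, 0, 0, 0, 1.5],
])

```text
clock: 30.9
ee_pos: [0.6089, -0.3173, 0.0024]
orientation: [-180.0, -0.0, 75.1]
contact_force: [-0.6, 1.0, 0.1]
grip_width: 0.0457
grasp_force: 0.0
```

Call:
send_rows([
  [0, 0, 0, 0, 0, 0, 1.5],
  [0, 0, 0, 0, 0, 0, 1.5],
  [0, 0, 0, 0, 0, 0, 1.5],
  [0, 0, 0, 0, 0, 0, 1.5],
  [0, 0, -3, 0, 0, 0, 1.5],
  [0, 0, -6, 0, 0, 0, 1.5],
  [0, 0, -8.5, 0, 0, 0, 1.5],
  [0, 0, -11, 0, 0, 0, 1.5],
])

```text
clock: 31.9
ee_pos: [0.6087, -0.3171, 0.1132]
orientation: [-180.0, -0.0, 75.1]
contact_force: [-0.1, 0.4, -0.1]
grip_width: 0.0273
grasp_force: 15.0
```

```bash
python3 - <<'E'
from pp import *
settle(4)
place(43)
E
```

```text
at [ 0.6088 -0.3172  0.1124] [180.    0.   75.1] grip 0.0273 15.0 F [-0.5  0.2  0.3] t 32.1
[[1.97, -2.21, 0.09, 0, 0, 10.0, 1.5], [3.95, -4.42, 0.18, 0, 0, 19.9, 1.5], [5.92, -6.63, 0.28, 0, 0, 29.9, 1.5], [7.89, -8.84, 0.37, 0, 0, 39.8, 1.5], [9.86, -11.05, 0.46, 0, 0, 49.8, 1.5], [11.84, -13.26, 0.55, 0, 0, 59.7, 1.5], [13.81, -15.47, 0.65, 0, 0, 69.7, 1.5], [15.78, -17.68, 0.74, 0, 0, 79.6, 1.5]]
[[-0.0, -0.0, 0.94, 0, 0, 0.0, 1.5], [-0.0, -0.0, 1.88, 0, 0, 0.0, 1.5], [-0.0, -0.0, 2.82, 0, 0, 0.0, 1.5], [-0.0, -0.0, 3.76, 0, 0, 0.0, 1.5], [-0.0, -0.0, 4.7, 0, 0, 0.0, 1.5], [-0.0, -0.0, 5.2, 0, 0, 0.0, 1.5], [-0.0, -0.0, 5.7, 0, 0, 0.0, 1.5], [-0.0, -0.0, 6.2, 0, 0, 0.0, 1.5]]
[[-0.0, -0.0, -0.0, 0, 0, 0.0, 4.2], [-0.0, -0.0, -0.0, 0, 0, 0.0, 4.2], [-0.0, -0.0, -0.0, 0, 0, 0.0, 4.2], [-0.0, -0.0, -0.0, 0, 0, 0.0, 4.2], [-0.0, -0.0, -2.5, 0, 0, 0.0, 4.2], [-0.0, -0.0, -5.0, 0, 0, 0.0, 4.2], [-0.0, -0.0, -8.0, 0, 0, 0.0, 5], [-0.0, -0.0, -11.0, 0, 0, 0.0, 5]]
end [ 478.5 -119.2  153.    -4.5] 3 calls
```

Call:
send_rows([
  [2, -2.2, 0, 0, 0, 10, 1.5],
  [3.95, -4.4, 0, 0, 0, 19.9, 1.5],
  [5.9, -6.6, 0, 0, 0, 29.9, 1.5],
  [7.9, -8.8, 0, 0, 0, 39.8, 1.5],
  [9.9, -11, 0, 0, 0, 49.8, 1.5],
  [11.8, -13.2, 0, 0, 0, 59.7, 1.5],
  [13.8, -15.5, 0.3, 0, 0, 69.7, 1.5],
  [15.78, -17.68, 0.7, 0, 0, 79.6, 1.5],
])

```text
clock: 33.1
ee_pos: [0.477, -0.1181, 0.1042]
orientation: [-179.9, 0.1, -4.8]
contact_force: [1.3, 0.3, -0.0]
grip_width: 0.0273
grasp_force: 15.0
```

```bash
python3 - <<'E'
from pp import *
settle(); lower(43)
E
```

```text
at [ 0.4795 -0.12    0.105 ] [180.   -0.   -4.4] grip 0.0276 15.0 F [1.1 0.2 0.5] t 33.35
[[-0.02, -0.01, 0.94, 0, 0, 0.0, 1.5], [-0.04, -0.03, 1.88, 0, 0, 0.1, 1.5], [-0.06, -0.04, 2.82, 0, 0, 0.1, 1.5], [-0.08, -0.06, 3.76, 0, 0, 0.1, 1.5], [-0.1, -0.07, 4.7, 0, 0, 0.1, 1.5], [-0.1, -0.07, 5.2, 0, 0, 0.1, 1.5], [-0.1, -0.07, 5.7, 0, 0, 0.1, 1.5], [-0.1, -0.07, 6.2, 0, 0, 0.1, 1.5]]
end [ 478.5 -119.2   43.    -4.5] 1 calls
```

Call:
send_rows([
  [0, 0, 1, 0, 0, 0, 1.5],
  [-0.05, -0.05, 2, 0, 0, 0, 1.5],
  [-0.1, -0.05, 3, 0, 0, 0, 1.5],
  [-0.1, -0.05, 4, 0, 0, 0, 1.5],
  [-0.1, -0.05, 4.8, 0, 0, 0, 1.5],
  [-0.1, -0.05, 5.5, 0, 0, 0, 1.5],
  [-0.1, -0.05, 6, 0, 0, 0, 1.5],
  [-0.1, -0.05, 6.2, 0, 0, 0, 1.5],
])

```text
clock: 34.35
ee_pos: [0.4776, -0.1187, 0.0432]
orientation: [-180.0, 0.0, -4.5]
contact_force: [-0.5, -0.2, -0.2]
grip_width: 0.0274
grasp_force: 15.0
```

Call:
send_rows([
  [0, 0, 0, 0, 0, 0, 1.5],
  [0, 0, 0, 0, 0, 0, 4.2],
  [0, 0, 0, 0, 0, 0, 4.2],
  [0, 0, 0, 0, 0, 0, 4.2],
  [0, 0, -2.5, 0, 0, 0, 4.2],
  [0, 0, -6, 0, 0, 0, 4.2],
  [0, 0, -11, 0, 0, 0, 5],
  [0, 0, -11, 0, 0, 0, 5],
])

```text
clock: 35.35
ee_pos: [0.4802, -0.1199, 0.1569]
orientation: [179.8, -0.5, -4.5]
contact_force: [0.3, 0.8, -1.1]
grip_width: 0.0487
grasp_force: 0.0
```

```bash
python3 - <<'E'
from pp import *
settle()
from h import *
S=cam('side'); print(spacers(S,'side'))
T=cam('top'); print(spacers(T,'top'), spotter.recognise('top_block','top')[:2])
plan([(440,120,150,40,5,8,1),(406.5,320.3,45,75.2,5,8,1)])
E
```

```text
at [ 0.4766 -0.1182  0.1522] [-179.9    0.2   -4.5] grip 0.0499 0.0 F [ 0.1  0.5 -0.1] t 35.6
[([582.9, 93.6, 154.8, 110.5, 84.1], 0.71), ([406.7, 318.3, 74.7, 27.6, 75.0], 0.64), ([475.1, -89.0, 95.1, 51.2, -6.1], 0.62)]
[] [{'box': [166.9, 192.1, 27.5, 9.7], 'confidence': 0.63}]
[[-0.69, -2.93, 0.03, 0, 0, -5.6, 5], [-1.38, -5.87, 0.05, 0, 0, -11.1, 5], [-2.07, -8.8, 0.08, 0, 0, -16.7, 5], [-2.76, -11.73, 0.11, 0, 0, -22.2, 5], [-3.45, -14.67, 0.14, 0, 0, -27.8, 5], [-4.13, -17.6, 0.16, 0, 0, -33.4, 5], [-4.82, -20.53, 0.19, 0, 0, -38.9, 5], [-5.51, -23.46, 0.22, 0, 0, -44.5, 5]]
[[1.29, -2.19, 1.31, 0, 0, -4.4, 5], [2.58, -4.38, 2.62, 0, 0, -8.8, 5], [3.87, -6.57, 3.94, 0, 0, -13.2, 5], [5.16, -8.75, 5.25, 0, 0, -17.6, 5], [6.45, -10.94, 6.56, 0, 0, -22.0, 5], [7.73, -13.13, 7.87, 0, 0, -26.4, 5], [9.02, -15.31, 9.19, 0, 0, -30.8, 5], [10.31, -17.5, 10.5, 0, 0, -35.2, 5]]
end [406.5 320.3  45.   75.2] 2 calls
```

Call:
send_rows([
  [-0.7, -2.9, 0, 0, 0, -5.6, 5],
  [-1.4, -5.9, 0, 0, 0, -11.1, 5],
  [-2.1, -8.8, 0, 0, 0, -16.7, 5],
  [-2.8, -11.7, 0, 0, 0, -22.2, 5],
  [-3.4, -14.7, 0, 0, 0, -27.8, 5],
  [-4.1, -17.6, 0, 0, 0, -33.4, 5],
  [-4.8, -20.5, 0, 0, 0, -38.9, 5],
  [-5.51, -23.46, 0.2, 0, 0, -44.5, 5],
])

```text
clock: 36.85
ee_pos: [0.441, 0.1204, 0.1513]
orientation: [-180.0, 0.0, 40.2]
contact_force: [0.3, -1.3, -0.3]
grip_width: 0.0499
grasp_force: 0.0
```

Call:
send_rows([
  [1.3, -2.2, 1.3, 0, 0, -4.4, 5],
  [2.6, -4.4, 2.6, 0, 0, -8.8, 5],
  [3.9, -6.6, 3.9, 0, 0, -13.2, 5],
  [5.2, -8.75, 5.2, 0, 0, -17.6, 5],
  [6.5, -10.9, 6.5, 0, 0, -22, 5],
  [7.7, -13.1, 7.8, 0, 0, -26.4, 5],
  [9, -15.3, 9.2, 0, 0, -30.8, 5],
  [10.31, -17.5, 10.5, 0, 0, -35.2, 5],
])

```text
clock: 37.85
ee_pos: [0.4074, 0.3205, 0.0456]
orientation: [-180.0, 0.0, 75.4]
contact_force: [0.2, 0.3, -0.1]
grip_width: 0.0498
grasp_force: 0.0
```

```bash
python3 - <<'E'
from pp import *
settle()
from h import *
S=cam('side')
cv2.imwrite('pics/st.png',cv2.resize(S['img'][140:270,225:345,::-1],None,fx=4.6,fy=4.6,interpolation=2))
plan([(406.5,320.3,1.3,75.2,5,8,1)])
E
```

```text
at [0.4075 0.3193 0.0464] [-180.     0.    75.2] grip 0.05 0.0 F [ 0.2 -0.5  0.6] t 38.1
[[0.01, -0.01, 0.56, 0, 0, -0.0, 5], [0.02, -0.03, 1.13, 0, 0, -0.0, 5], [0.03, -0.04, 1.69, 0, 0, -0.0, 5], [0.03, -0.06, 2.26, 0, 0, -0.0, 5], [0.04, -0.07, 2.82, 0, 0, -0.0, 5], [0.05, -0.09, 3.38, 0, 0, -0.0, 5], [0.06, -0.1, 3.95, 0, 0, -0.0, 5], [0.07, -0.12, 4.51, 0, 0, -0.0, 5]]
end [406.5 320.3   1.3  75.2] 1 calls
```

View pics/st.png

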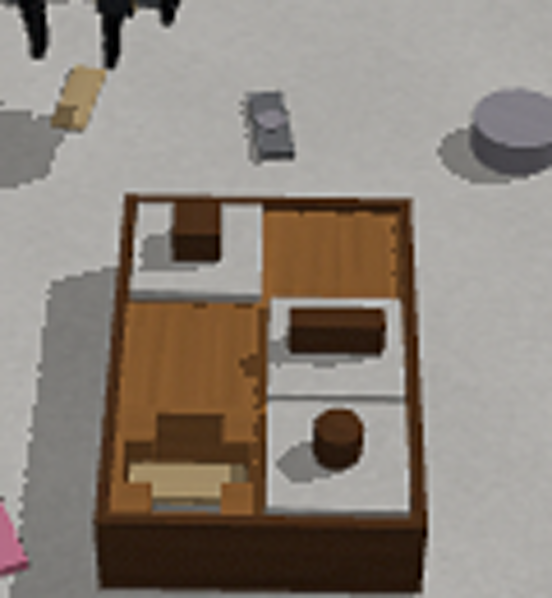

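The picture shows the spacers lying square in the pocket (crop ~185,483) and the top block knocked closer to the tray (crop ~270,125). I'm picking spacer 3 now.

Call:
send_rows([
  [0, 0, 0.7, 0, 0, 0, 5],
  [0, 0, 1.4, 0, 0, 0, 5],
  [0, 0, 2.2, 0, 0, 0, 5],
  [0, -0.05, 3, 0, 0, 0, 5],
  [0, -0.05, 3.7, 0, 0, 0, 5],
  [0, -0.05, 4.3, 0, 0, 0, 5],
  [0, -0.05, 4.5, 0, 0, 0, 5],
  [0, -0.05, 4.5, 0, 0, 0, 1.5],
])

```text
clock: 39.15
ee_pos: [0.4071, 0.3199, 0.0014]
orientation: [-180.0, 0.0, 75.2]
contact_force: [-0.2, -0.7, 0.1]
grip_width: 0.0454
grasp_force: 0.0
```

Call:
send_rows([
  [0, 0, 0, 0, 0, 0, 1.5],
  [0, 0, 0, 0, 0, 0, 1.5],
  [0, 0, 0, 0, 0, 0, 1.5],
  [0, 0, 0, 0, 0, 0, 1.5],
  [0, 0, -3, 0, 0, 0, 1.5],
  [0, 0, -6, 0, 0, 0, 1.5],
  [0, 0, -9, 0, 0, 0, 1.5],
  [0, 0, -13, 0, 0, 0, 1.5],
])

```text
clock: 40.15
ee_pos: [0.4063, 0.3194, 0.1319]
orientation: [-179.9, 0.1, 75.2]
contact_force: [0.2, -0.0, 0.8]
grip_width: 0.0272
grasp_force: 15.0
```

```bash
python3 - <<'E'
from pp import *
settle(4)
plan([(440,120,135,40,1.5,8,1),(478.5,-119.2,105,-4.5,1.5,8,1)])
E
```

```text
at [0.4072 0.32   0.132 ] [ 1.799e+02 -1.000e-01  7.520e+01] grip 0.0277 15.0 F [-1.  -0.  -0.9] t 40.35
[[-2.31, 1.03, -0.04, 0, 0, 4.4, 1.5], [-4.62, 2.07, -0.08, 0, 0, 8.8, 1.5], [-6.94, 3.1, -0.11, 0, 0, 13.2, 1.5], [-9.25, 4.14, -0.15, 0, 0, 17.6, 1.5], [-11.56, 5.17, -0.19, 0, 0, 22.0, 1.5], [-13.87, 6.2, -0.23, 0, 0, 26.4, 1.5], [-16.18, 7.24, -0.26, 0, 0, 30.8, 1.5], [-18.5, 8.27, -0.3, 0, 0, 35.2, 1.5]]
[[-1.55, 2.6, 0.37, 0, 0, 5.6, 1.5], [-3.1, 5.2, 0.75, 0, 0, 11.1, 1.5], [-4.66, 7.8, 1.12, 0, 0, 16.7, 1.5], [-6.21, 10.4, 1.5, 0, 0, 22.3, 1.5], [-7.77, 13.0, 1.87, 0, 0, 27.8, 1.5], [-9.32, 15.6, 2.25, 0, 0, 33.4, 1.5], [-10.87, 18.2, 2.62, 0, 0, 39.0, 1.5], [-12.43, 20.8, 3.0, 0, 0, 44.5, 1.5]]
end [ 478.5 -119.3  105.    -4.5] 2 calls
```

Call:
send_rows([
  [-2.3, 1, 0, 0, 0, 4.4, 1.5],
  [-4.6, 2, 0, 0, 0, 8.8, 1.5],
  [-6.9, 3.1, 0, 0, 0, 13.2, 1.5],
  [-9.25, 4.1, 0, 0, 0, 17.6, 1.5],
  [-11.6, 5.2, 0, 0, 0, 22, 1.5],
  [-13.9, 6.2, 0, 0, 0, 26.4, 1.5],
  [-16.2, 7.2, 0, 0, 0, 30.8, 1.5],
  [-18.5, 8.27, -0.3, 0, 0, 35.2, 1.5],
])

```text
clock: 41.35
ee_pos: [0.4384, 0.119, 0.1329]
orientation: [-179.8, 0.2, 39.9]
contact_force: [0.1, -0.1, -0.0]
grip_width: 0.0283
grasp_force: 15.0
```

Call:
send_rows([
  [-1.5, 2.6, 0, 0, 0, 5.6, 1.5],
  [-3.1, 5.2, 0.3, 0, 0, 11.1, 1.5],
  [-4.7, 7.8, 0.6, 0, 0, 16.7, 1.5],
  [-6.2, 10.4, 1, 0, 0, 22.3, 1.5],
  [-7.8, 13, 1.4, 0, 0, 27.8, 1.5],
  [-9.3, 15.6, 1.9, 0, 0, 33.4, 1.5],
  [-10.9, 18.2, 2.5, 0, 0, 39, 1.5],
  [-12.43, 20.8, 3, 0, 0, 44.5, 1.5],
])

```text
clock: 42.35
ee_pos: [0.4771, -0.1198, 0.1026]
orientation: [-179.9, 0.2, -4.7]
contact_force: [0.2, -0.0, -1.4]
grip_width: 0.0275
grasp_force: 15.0
```

```bash
python3 - <<'E'
from pp import *
settle(6); lower(47.3)
E
```

```text
at [ 0.4771 -0.1181  0.1038] [-179.9    0.2   -4.4] grip 0.0277 15.0 F [0.4 0.3 0.1] t 42.65
[[0.03, 0.02, 0.83, 0, 0, 0.0, 1.5], [0.06, 0.04, 1.66, 0, 0, 0.0, 1.5], [0.09, 0.06, 2.49, 0, 0, 0.0, 1.5], [0.12, 0.08, 3.32, 0, 0, 0.1, 1.5], [0.15, 0.1, 4.15, 0, 0, 0.1, 1.5], [0.15, 0.1, 4.65, 0, 0, 0.1, 1.5], [0.15, 0.1, 5.15, 0, 0, 0.1, 1.5], [0.15, 0.1, 5.65, 0, 0, 0.1, 1.5]]
end [ 478.5 -119.2   47.3   -4.5] 1 calls
```

Call:
send_rows([
  [0.05, 0, 1, 0, 0, 0, 1.5],
  [0.1, 0.05, 2, 0, 0, 0, 1.5],
  [0.15, 0.1, 3, 0, 0, 0, 1.5],
  [0.15, 0.1, 3.8, 0, 0, 0, 1.5],
  [0.15, 0.1, 4.5, 0, 0, 0, 1.5],
  [0.15, 0.1, 5.1, 0, 0, 0, 1.5],
  [0.15, 0.1, 5.5, 0, 0, 0, 1.5],
  [0.15, 0.1, 5.65, 0, 0, 0, 1.5],
])

```text
clock: 43.65
ee_pos: [0.4797, -0.1205, 0.0478]
orientation: [-180.0, 0.0, -4.5]
contact_force: [1.4, -0.3, -0.7]
grip_width: 0.0276
grasp_force: 15.0
```

Call:
send_rows([
  [0, 0, 0, 0, 0, 0, 1.5],
  [0, 0, 0, 0, 0, 0, 4.2],
  [0, 0, 0, 0, 0, 0, 4.2],
  [0, 0, 0, 0, 0, 0, 4.2],
  [0, 0, -2.5, 0, 0, 0, 4.2],
  [0, 0, -6, 0, 0, 0, 4.2],
  [0, 0, -11, 0, 0, 0, 5],
  [0, 0, -11, 0, 0, 0, 5],
])

```text
clock: 44.65
ee_pos: [0.4823, -0.1216, 0.1614]
orientation: [179.8, -0.5, -4.5]
contact_force: [-0.3, -0.1, -0.3]
grip_width: 0.049
grasp_force: 0.0
```

```bash
python3 - <<'E'
from pp import *
settle()
from h import *
T=cam('top');b=spotter.recognise('top_block','top')[:1]
S=cam('side');b2=spotter.recognise('top_block','side')[:2]; print(b,b2)
g=lambda h:(h[...,2]<112)
g=lambda h:(h[...,2]<112)&(h[...,1]<60)
for f,bb in ((T,b),(S,b2)):
  for d in bb:
    for fn in (cool,g):
      try: print(rect(f,blob(f,d['box'],fn),.008))
      except Exception as e: print(e)
a=T['img'][170:220,150:215]; c=S['img'][145:185,260:300]
cv2.imwrite('pics/tb.png',np.hstack([cv2.resize(a,(455,350),interpolation=2),cv2.resize(c,(350,350),interpolation=2)])[:,:800,::-1])
E
```

```text
at [ 0.4787 -0.1199  0.1566] [-179.9    0.2   -4.5] grip 0.0503 0.0 F [-0.8  0.4 -0.4] t 44.9
[{'box': [167.8, 191.7, 24.5, 9.6], 'confidence': 0.52}] []
[557.4 277.1  77.2  35.6 -84.2]
[555.6 276.3  77.1  35.1 -85.7]
```

View pics/tb.png

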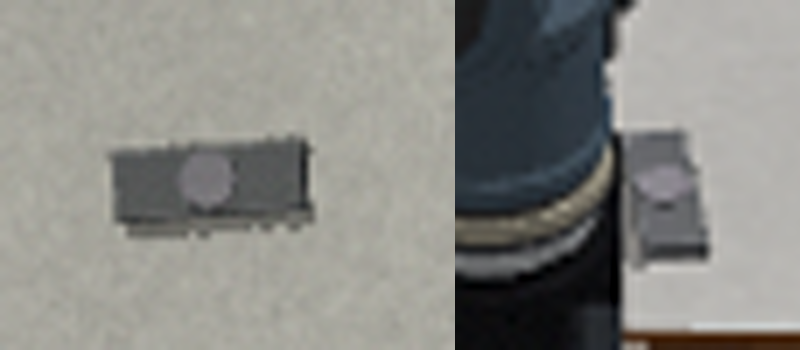

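```bash
python3 - <<'E'
from h import *
T=cam('top');S=cam('side')
P=lambda x,y,z=.008:px2w(T,150+x/7-.43,170+y/7-.43,z)
print(P(207,180,.01),P(209,181))
for a,b in (((110,152),(303,143)),((115,221),(307,210))):
    d=P(*a)-P(*b);print(np.linalg.norm(d),np.degrees(np.arctan2(d[1],d[0])))
print(px2w(S,283.6,165.5,.01))
Q=lambda x,y:px2w(S,260+(x-455)/8.75-.45,145+y/8.75-.45,.008)
d=Q(688,133)-Q(707,243);print(np.linalg.norm(d),np.degrees(np.arctan2(d[1],d[0])))
# colour centroid of button in side: check
from plan import *
sync()
plan([(500,90,165,50,5,8,1),(557,276,60,94,5,8,1)],False)
E
```

```text
[0.5584454  0.27832698 0.01      ] [0.55829499 0.27795454 0.008     ]
0.07500711208348078 92.81658845110056
0.07450181168049164 93.39366129975186
[0.55914601 0.27517726 0.01      ]
0.07107675572223596 92.18450841953018
at [ 0.4795 -0.1203  0.1574] [-1.8e+02  1.0e-01 -4.5e+00] grip 0.0499 0.0 F [ 0.9  0.2 -0.1] t 45.2
[[0.05, -2.64, -0.1, 0, 0, -6.8, 5], [0.1, -5.28, -0.19, 0, 0, -13.6, 5], [0.15, -7.92, -0.29, 0, 0, -20.4, 5], [0.2, -10.56, -0.38, 0, 0, -27.2, 5], [0.25, -13.21, -0.48, 0, 0, -34.1, 5], [0.3, -15.85, -0.57, 0, 0, -40.9, 5], [0.35, -18.49, -0.67, 0, 0, -47.7, 5], [0.4, -21.13, -0.76, 0, 0, -54.5, 5]]
[[2.24, -0.95, 1.31, 0, 0, -5.5, 5], [4.47, -1.9, 2.62, 0, 0, -11.0, 5], [6.71, -2.85, 3.94, 0, 0, -16.5, 5], [8.95, -3.8, 5.25, 0, 0, -22.0, 5], [11.19, -4.75, 6.56, 0, 0, -27.5, 5], [13.43, -5.69, 7.87, 0, 0, -33.0, 5], [15.67, -6.64, 9.19, 0, 0, -38.5, 5], [17.91, -7.59, 10.5, 0, 0, -44.0, 5]]
end [557. 276.  60.  94.] 2 calls
```

```bash
python3 - <<'E'
from plan import *
json.dump([479,-120,157,-4.5],open('cmd.json','w'))
plan([(500,90,165,50,5,8,1),(558.7,276.7,50,93,5,8,1)])
E
```

```text
[[0.06, -2.64, -0.1, 0, 0, -6.8, 5], [0.11, -5.28, -0.2, 0, 0, -13.6, 5], [0.17, -7.91, -0.3, 0, 0, -20.4, 5], [0.22, -10.55, -0.4, 0, 0, -27.2, 5], [0.28, -13.19, -0.5, 0, 0, -34.1, 5], [0.33, -15.83, -0.6, 0, 0, -40.9, 5], [0.39, -18.46, -0.7, 0, 0, -47.7, 5], [0.45, -21.1, -0.8, 0, 0, -54.5, 5]]
[[2.26, -0.94, 1.44, 0, 0, -5.4, 5], [4.52, -1.88, 2.87, 0, 0, -10.8, 5], [6.78, -2.82, 4.31, 0, 0, -16.1, 5], [9.04, -3.76, 5.75, 0, 0, -21.5, 5], [11.29, -4.69, 7.19, 0, 0, -26.9, 5], [13.55, -5.63, 8.62, 0, 0, -32.2, 5], [15.81, -6.57, 10.06, 0, 0, -37.6, 5], [18.07, -7.51, 11.5, 0, 0, -43.0, 5]]
end [558.7 276.7  50.   93. ] 2 calls
```

Call:
send_rows([
  [0, -2.6, -0.1, 0, 0, -6.8, 5],
  [0.1, -5.3, -0.2, 0, 0, -13.6, 5],
  [0.2, -7.9, -0.3, 0, 0, -20.4, 5],
  [0.2, -10.5, -0.4, 0, 0, -27.2, 5],
  [0.3, -13.2, -0.5, 0, 0, -34.1, 5],
  [0.3, -15.8, -0.6, 0, 0, -40.9, 5],
  [0.4, -18.5, -0.7, 0, 0, -47.7, 5],
  [0.45, -21.1, -0.8, 0, 0, -54.5, 5],
])

```text
clock: 46.2
ee_pos: [0.5008, 0.0905, 0.1658]
orientation: [-180.0, 0.0, 50.2]
contact_force: [1.3, -0.8, 0.2]
grip_width: 0.0499
grasp_force: 0.0
```

Call:
send_rows([
  [2.3, -0.9, 1, 0, 0, -5.4, 5],
  [4.5, -1.9, 2, 0, 0, -10.8, 5],
  [6.8, -2.8, 3.5, 0, 0, -16.1, 5],
  [9, -3.8, 5, 0, 0, -21.5, 5],
  [11.3, -4.7, 7, 0, 0, -26.9, 5],
  [13.6, -5.6, 8.6, 0, 0, -32.2, 5],
  [15.8, -6.6, 10, 0, 0, -37.6, 5],
  [18.07, -7.51, 11.5, 0, 0, -43, 5],
])

```text
clock: 47.2
ee_pos: [0.5594, 0.277, 0.0501]
orientation: [-180.0, 0.0, 93.2]
contact_force: [0.5, 0.1, -0.4]
grip_width: 0.0503
grasp_force: 0.0
```

```bash
python3 - <<'E'
from pp import *
settle()
plan([(558.7,276.7,2,93,5,8,1)])
E
```

```text
at [0.559  0.2758 0.0509] [-180.    0.   93.] grip 0.0499 0.0 F [ 0.6  0.3 -0.6] t 47.45
[[0.01, -0.0, 0.61, 0, 0, -0.0, 5], [0.02, -0.01, 1.22, 0, 0, -0.0, 5], [0.04, -0.01, 1.83, 0, 0, -0.0, 5], [0.05, -0.01, 2.44, 0, 0, -0.0, 5], [0.06, -0.01, 3.06, 0, 0, -0.0, 5], [0.07, -0.02, 3.67, 0, 0, -0.0, 5], [0.08, -0.02, 4.28, 0, 0, -0.0, 5], [0.09, -0.02, 4.89, 0, 0, -0.0, 5]]
end [558.7 276.7   2.   93. ] 1 calls
```

Call:
send_rows([
  [0, 0, 0.7, 0, 0, 0, 5],
  [0, 0, 1.5, 0, 0, 0, 5],
  [0.05, 0, 2.3, 0, 0, 0, 5],
  [0.05, 0, 3.1, 0, 0, 0, 5],
  [0.05, 0, 3.9, 0, 0, 0, 5],
  [0.05, 0, 4.6, 0, 0, 0, 5],
  [0.05, 0, 4.9, 0, 0, 0, 5],
  [0.05, 0, 4.9, 0, 0, 0, 1.5],
])

```text
clock: 48.45
ee_pos: [0.5592, 0.2768, 0.0017]
orientation: [-180.0, 0.0, 93.0]
contact_force: [-0.1, -0.5, -0.9]
grip_width: 0.0455
grasp_force: 0.0
```

Call:
send_rows([
  [0, 0, 0, 0, 0, 0, 1.5],
  [0, 0, 0, 0, 0, 0, 1.5],
  [0, 0, 0, 0, 0, 0, 1.5],
  [0, 0, 0, 0, 0, 0, 1.5],
  [0, 0, -3, 0, 0, 0, 1.5],
  [0, 0, -6, 0, 0, 0, 1.5],
  [0, 0, -10, 0, 0, 0, 1.5],
  [0, 0, -15, 0, 0, 0, 1.5],
])

```text
clock: 49.45
ee_pos: [0.5582, 0.2764, 0.1521]
orientation: [-179.8, 0.0, 93.0]
contact_force: [0.0, -0.5, 0.3]
grip_width: 0.0274
grasp_force: 14.9
```

```bash
python3 - <<'E'
from pp import *
settle(4)
plan([(500,90,155,130,1.5,8,1),(478.5,-119.2,105,175.5,1.5,8,1)])
E
```

```text
at [0.5597 0.2769 0.1531] [179.9  -0.   93. ] grip 0.0279 14.9 F [-0.4 -0.2 -1.2] t 49.65
[[-2.29, -0.87, -0.02, 0, 0, -4.6, 1.5], [-4.59, -1.74, -0.05, 0, 0, -9.2, 1.5], [-6.88, -2.6, -0.07, 0, 0, -13.9, 1.5], [-9.17, -3.47, -0.1, 0, 0, -18.5, 1.5], [-11.47, -4.34, -0.12, 0, 0, -23.1, 1.5], [-13.76, -5.21, -0.15, 0, 0, -27.7, 1.5], [-16.05, -6.07, -0.17, 0, 0, -32.4, 1.5], [-18.35, -6.94, -0.19, 0, 0, -37.0, 1.5]]
[[-1.83, -1.89, 0.62, 0, 0, -5.7, 1.5], [-3.66, -3.77, 1.25, 0, 0, -11.4, 1.5], [-5.49, -5.66, 1.87, 0, 0, -17.0, 1.5], [-7.32, -7.55, 2.5, 0, 0, -22.7, 1.5], [-9.15, -9.43, 3.12, 0, 0, -28.4, 1.5], [-10.98, -11.32, 3.75, 0, 0, -34.1, 1.5], [-12.81, -13.21, 4.37, 0, 0, -39.8, 1.5], [-14.64, -15.1, 5.0, 0, 0, -45.5, 1.5]]
end [ 478.5 -119.2  105.   175.5] 2 calls
```

Call:
send_rows([
  [-2.3, -0.9, 0, 0, 0, -4.6, 1.5],
  [-4.6, -1.7, 0, 0, 0, -9.2, 1.5],
  [-6.9, -2.6, 0, 0, 0, -13.9, 1.5],
  [-9.2, -3.5, 0, 0, 0, -18.5, 1.5],
  [-11.5, -4.3, 0, 0, 0, -23.1, 1.5],
  [-13.8, -5.2, 0, 0, 0, -27.7, 1.5],
  [-16, -6.1, 0, 0, 0, -32.4, 1.5],
  [-18.35, -6.94, -0.2, 0, 0, -37, 1.5],
])

```text
clock: 50.65
ee_pos: [0.4976, 0.0892, 0.152]
orientation: [-179.8, -0.2, 130.2]
contact_force: [-0.4, 0.5, 0.1]
grip_width: 0.0278
grasp_force: 14.9
```

Call:
send_rows([
  [-1.8, -1.9, 0, 0, 0, -5.7, 1.5],
  [-3.7, -3.8, 0.5, 0, 0, -11.4, 1.5],
  [-5.5, -5.7, 1, 0, 0, -17, 1.5],
  [-7.3, -7.5, 2, 0, 0, -22.7, 1.5],
  [-9.2, -9.4, 3, 0, 0, -28.4, 1.5],
  [-11, -11.3, 3.7, 0, 0, -34.1, 1.5],
  [-12.8, -13.2, 4.4, 0, 0, -39.8, 1.5],
  [-14.64, -15.1, 5, 0, 0, -45.5, 1.5],
])

```text
clock: 51.65
ee_pos: [0.4764, -0.1194, 0.1021]
orientation: [179.9, -0.2, 175.7]
contact_force: [-0.4, 0.8, -0.7]
grip_width: 0.028
grasp_force: 14.9
```

```bash
python3 - <<'E'
from pp import *
settle(6); lower(52.5,a=175.5)
E
```

```text
at [ 0.4773 -0.1183  0.1034] [ 1.799e+02 -1.000e-01  1.755e+02] grip 0.0277 14.9 F [ 0.5 -0.7 -1.4] t 51.95
[[-0.03, -0.02, 0.72, 0, 0, -0.0, 1.5], [-0.05, -0.03, 1.43, 0, 0, -0.0, 1.5], [-0.08, -0.05, 2.15, 0, 0, -0.0, 1.5], [-0.1, -0.06, 2.87, 0, 0, -0.0, 1.5], [-0.13, -0.08, 3.59, 0, 0, -0.0, 1.5], [-0.13, -0.08, 4.09, 0, 0, -0.0, 1.5], [-0.13, -0.08, 4.59, 0, 0, -0.0, 1.5], [-0.13, -0.08, 5.09, 0, 0, -0.0, 1.5]]
end [ 478.5 -119.2   52.5  175.5] 1 calls
```

Call:
send_rows([
  [0, 0, 0.9, 0, 0, 0, 1.5],
  [-0.05, 0, 1.8, 0, 0, 0, 1.5],
  [-0.1, -0.05, 2.7, 0, 0, 0, 1.5],
  [-0.1, -0.05, 3.4, 0, 0, 0, 1.5],
  [-0.1, -0.05, 4.1, 0, 0, 0, 1.5],
  [-0.1, -0.05, 4.6, 0, 0, 0, 1.5],
  [-0.1, -0.05, 4.95, 0, 0, 0, 1.5],
  [-0.1, -0.05, 5.1, 0, 0, 0, 1.5],
])

```text
clock: 52.95
ee_pos: [0.4791, -0.12, 0.0528]
orientation: [180.0, -0.0, 175.5]
contact_force: [-0.1, -0.8, -1.1]
grip_width: 0.0282
grasp_force: 14.9
```

Call:
send_rows([
  [0, 0, 0, 0, 0, 0, 1.5],
  [0, 0, 0, 0, 0, 0, 4.2],
  [0, 0, 0, 0, 0, 0, 4.2],
  [0, 0, 0, 0, 0, 0, 4.2],
  [0, 0, -2.5, 0, 0, 0, 4.2],
  [0, 0, -6, 0, 0, 0, 4.2],
  [0, 0, -9, 0, 0, 0, 5],
  [0, 0, -9, 0, 0, 0, 5],
])

```text
clock: 53.95
ee_pos: [0.4806, -0.1206, 0.145]
orientation: [-179.9, 0.3, 175.5]
contact_force: [-0.5, 0.3, -0.3]
grip_width: 0.0489
grasp_force: 0.0
```

```bash
python3 - <<'E'
from pp import *
settle()
plan([(570,-30,110,175.5,5.5,8,1)])
E
```

```text
at [ 0.4783 -0.1196  0.1419] [ 1.799e+02 -1.000e-01  1.755e+02] grip 0.0501 0.0 F [-0.5 -0.3  0.2] t 54.2
[[-1.06, 1.21, 0.4, 0, 0, 0.0, 5.5], [-2.11, 2.41, 0.8, 0, 0, 0.0, 5.5], [-3.17, 3.62, 1.2, 0, 0, 0.0, 5.5], [-4.22, 4.82, 1.59, 0, 0, 0.0, 5.5], [-5.28, 6.03, 1.99, 0, 0, 0.0, 5.5], [-6.33, 7.24, 2.39, 0, 0, 0.0, 5.5], [-7.39, 8.44, 2.79, 0, 0, 0.0, 5.5], [-8.44, 9.65, 3.19, 0, 0, 0.0, 5.5]]
end [570.  -30.  110.  175.5] 1 calls
```

```bash
python3 - <<'E'
from plan import *
sync()
plan([(579.7,-31.5,115,175.5,5.5,6,1),(579.7,-31.5,115,175.5,5.5,2,1),(579.7,-31.5,78.5,175.5,5.5,6,1),(579.7,-31.5,78.5,175.5,1.2,2)])
E
```

```text
at [ 0.4783 -0.1196  0.1419] [ 1.799e+02 -1.000e-01  1.755e+02] grip 0.0501 0.0 F [-0.5 -0.3  0.2] t 54.2
[[-1.57, 1.6, 0.45, 0, 0, 0.0, 5.5], [-3.14, 3.19, 0.9, 0, 0, 0.0, 5.5], [-4.71, 4.79, 1.34, 0, 0, 0.0, 5.5], [-6.28, 6.38, 1.79, 0, 0, 0.0, 5.5], [-7.85, 7.98, 2.24, 0, 0, 0.0, 5.5], [-9.42, 9.58, 2.69, 0, 0, 0.0, 5.5], [-9.42, 9.58, 2.69, 0, 0, 0.0, 5.5], [-9.42, 9.58, 2.69, 0, 0, 0.0, 5.5]]
[[-0.0, -0.0, 0.61, 0, 0, 0.0, 5.5], [-0.0, -0.0, 1.21, 0, 0, 0.0, 5.5], [-0.0, -0.0, 1.82, 0, 0, 0.0, 5.5], [-0.0, -0.0, 2.43, 0, 0, 0.0, 5.5], [-0.0, -0.0, 3.04, 0, 0, 0.0, 5.5], [-0.0, -0.0, 3.65, 0, 0, 0.0, 5.5], [-0.0, -0.0, 3.65, 0, 0, 0.0, 1.2], [-0.0, -0.0, 3.65, 0, 0, 0.0, 1.2]]
end [579.7 -31.5  78.5 175.5] 2 calls
```

Call:
send_rows([
  [-1.6, 1.6, 0.4, 0, 0, 0, 5.5],
  [-3.1, 3.2, 0.9, 0, 0, 0, 5.5],
  [-4.7, 4.8, 1.3, 0, 0, 0, 5.5],
  [-6.3, 6.4, 1.8, 0, 0, 0, 5.5],
  [-7.9, 8, 2.2, 0, 0, 0, 5.5],
  [-9.42, 9.58, 2.7, 0, 0, 0, 5.5],
  [-9.42, 9.58, 2.7, 0, 0, 0, 5.5],
  [-9.42, 9.58, 2.7, 0, 0, 0, 5.5],
])

```text
clock: 55.2
ee_pos: [0.58, -0.0317, 0.1158]
orientation: [-180.0, -0.1, 175.5]
contact_force: [0.0, 0.2, 0.2]
grip_width: 0.0549
grasp_force: 0.0
```

```bash
python3 - <<'E'
from pp import *
from h import *
settle(3)
S=cam('side')
cv2.imwrite('pics/st2.png',cv2.resize(S['img'][170:270,235:335,::-1],None,fx=5,fy=5,interpolation=2))
E
```

```text
at [ 0.58   -0.0322  0.1162] [-180.    -0.   175.5] grip 0.0553 0.0 F [-0.1 -0.1  0.5] t 55.35
```

View pics/st2.png

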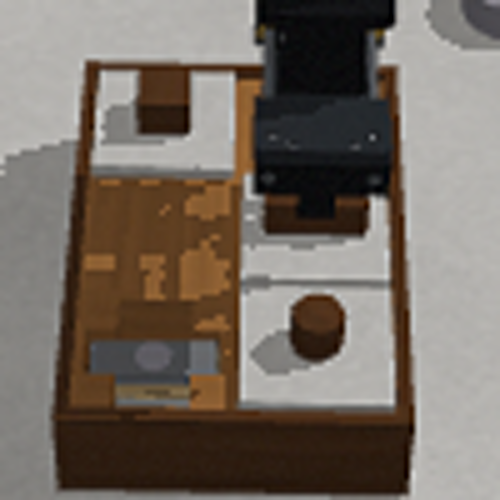

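The top block lies level in the well, button up (crop ~155,357), and the fingers straddle the bar. I'll descend, grip and slide.

Call:
send_rows([
  [0, 0, 0.7, 0, 0, 0, 5.5],
  [0, 0, 1.4, 0, 0, 0, 5.5],
  [0, 0, 2.1, 0, 0, 0, 5.5],
  [0, 0, 2.8, 0, 0, 0, 5.5],
  [0, 0, 3.4, 0, 0, 0, 5.5],
  [0, 0, 3.75, 0, 0, 0, 5.5],
  [0, 0, 3.75, 0, 0, 0, 1.2],
  [0, 0, 3.75, 0, 0, 0, 1.2],
], squeeze=15)

```text
clock: 56.4
ee_pos: [0.5807, -0.0318, 0.0787]
orientation: [-180.0, 0.0, 175.5]
contact_force: [0.4, 0.2, -0.4]
grip_width: 0.0419
grasp_force: 0.0
```

Call:
send_rows([
  [0, 0, 0, 0, 0, 0, 1.2],
  [0, 0, 0, 0, 0, 0, 1.2],
  [0, 0, 0, 0, 0, 0, 1.2],
  [0, 0, 0, 0, 0, 0, 1.2],
  [0, 0, 0, 0, 0, 0, 1.2],
  [0, 0, 0, 0, 0, 0, 1.2],
  [0, 0, 0, 0, 0, 0, 1.2],
  [0, 0, 0, 0, 0, 0, 1.2],
])

```text
clock: 57.4
ee_pos: [0.5806, -0.0318, 0.0787]
orientation: [-180.0, 0.0, 175.5]
contact_force: [-0.5, 0.6, 3.3]
grip_width: 0.0203
grasp_force: 15.0
```

```bash
python3 - <<'E'
from plan import *
sync()
c,s=np.cos(np.radians(-4.5)),np.sin(np.radians(-4.5))
p=json.load(open('cmd.json')); d=np.array([p[0]-533,p[1]+28]); print('tray frame',c*d[0]+s*d[1],-s*d[0]+c*d[1])
E
```

```text
at [ 0.5806 -0.0318  0.0787] [-180.     0.   175.5] grip 0.0203 15.0 F [-0.5  0.6  3.3] t 57.4
tray frame 47.76845148701789 -0.05290981072859857
```

Call:
send_rows([
  [1.3, 0, 0, 0, 0, 0, 1.2],
  [2.6, 0, 0, 0, 0, 0, 1.2],
  [4, 0, 0, 0, 0, 0, 1.2],
  [5.4, 0, 0, 0, 0, 0, 1.2],
  [6.8, 0, 0, 0, 0, 0, 1.2],
  [8.2, 0, 0, 0, 0, 0, 1.2],
  [9.4, 0, 0, 0, 0, 0, 1.2],
  [9.4, 0, 0, 0, 0, 0, 1.2],
])

```text
clock: 58.4
ee_pos: [0.4844, -0.0241, 0.0786]
orientation: [180.0, -0.2, 175.5]
contact_force: [-2.1, -1.0, 7.1]
grip_width: 0.02
grasp_force: 15.0
```

Call:
send_rows([
  [0, 0, 0, 0, 0, 0, 1.2],
  [0, -1.5, 0, 0, 0, 0, 1.2],
  [0, -3, 0, 0, 0, 0, 1.2],
  [0, -4.6, 0, 0, 0, 0, 1.2],
  [0, -6.2, 0, 0, 0, 0, 1.2],
  [0, -7.8, 0, 0, 0, 0, 1.2],
  [0, -9.4, 0, 0, 0, 0, 1.2],
  [0, -9.4, 0, 0, 0, 0, 1.2],
])

```text
clock: 59.4
ee_pos: [0.4777, -0.1186, 0.0786]
orientation: [180.0, -0.2, 175.5]
contact_force: [-1.5, -3.7, 7.1]
grip_width: 0.02
grasp_force: 15.0
```

Call:
send_rows([
  [0, 0, 0, 0, 0, 0, 1.2],
  [0, 0, 0, 0, 0, 0, 5],
  [0, 0, 0, 0, 0, 0, 5],
  [0, 0, 0, 0, 0, 0, 5],
  [0, 0, 0, 0, 0, 0, 5],
  [0, 0, -2, 0, 0, 0, 6],
  [0, 0, -4, 0, 0, 0, 6],
  [0, 0, -4, 0, 0, 0, 6],
])

```text
clock: 60.4
ee_pos: [0.4804, -0.1185, 0.1195]
orientation: [-179.9, 0.2, 175.5]
contact_force: [-0.1, -0.7, -0.2]
grip_width: 0.0593
grasp_force: 0.0
```

```bash
python3 - <<'E'
from pp import *
settle(4)
from h import *
S=cam('side'); print(spotter.recognise('cover_round','side'))
x,y=573.3,-126.6
plan([(x,y,118,175.5,6,8,1),(x,y,78.7,175.5,6,6,1),(x,y,78.7,175.5,2,2)])
cv2.imwrite('pics/st3.png',cv2.resize(S['img'][170:270,235:335,::-1],None,fx=5,fy=5,interpolation=2))
E
```

```text
at [ 0.4788 -0.1178  0.1177] [ 1.800e+02 -1.000e-01  1.755e+02] grip 0.0596 0.0 F [-0.   0.4  0.8] t 60.6
[{'box': [283.0, 228.7, 31.3, 22.9], 'confidence': 0.79}]
[[-1.19, -0.02, -0.0, 0, 0, 0.0, 6], [-2.37, -0.03, -0.01, 0, 0, 0.0, 6], [-3.56, -0.05, -0.01, 0, 0, 0.0, 6], [-4.74, -0.07, -0.01, 0, 0, 0.0, 6], [-5.93, -0.08, -0.02, 0, 0, 0.0, 6], [-7.11, -0.1, -0.02, 0, 0, 0.0, 6], [-8.3, -0.12, -0.02, 0, 0, 0.0, 6], [-9.49, -0.13, -0.03, 0, 0, 0.0, 6]]
[[0.0, -0.0, 0.66, 0, 0, 0.0, 6], [0.0, -0.0, 1.31, 0, 0, 0.0, 6], [0.0, -0.0, 1.97, 0, 0, 0.0, 6], [0.0, -0.0, 2.62, 0, 0, 0.0, 6], [0.0, -0.0, 3.28, 0, 0, 0.0, 6], [0.0, -0.0, 3.93, 0, 0, 0.0, 6], [0.0, -0.0, 3.93, 0, 0, 0.0, 2], [0.0, -0.0, 3.93, 0, 0, 0.0, 2]]
end [ 573.3 -126.6   78.7  175.5] 2 calls
```

View pics/st3.png

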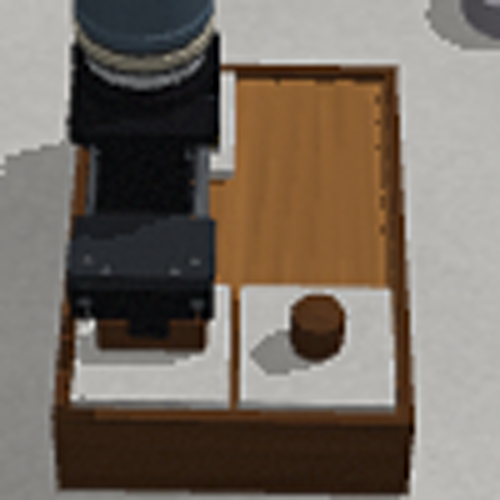

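Call:
send_rows([
  [-1.2, 0, 0, 0, 0, 0, 6],
  [-2.4, 0, 0, 0, 0, 0, 6],
  [-3.6, 0, 0, 0, 0, 0, 6],
  [-4.8, 0, 0, 0, 0, 0, 6],
  [-6, -0.1, 0, 0, 0, 0, 6],
  [-7.2, -0.1, 0, 0, 0, 0, 6],
  [-8.4, -0.1, 0, 0, 0, 0, 6],
  [-9.5, -0.1, 0, 0, 0, 0, 6],
], squeeze=25)

```text
clock: 61.7
ee_pos: [0.5748, -0.1266, 0.1185]
orientation: [180.0, 0.0, 175.5]
contact_force: [0.1, 0.5, -0.2]
grip_width: 0.0603
grasp_force: 0.0
```

Call:
send_rows([
  [0, 0, 0.7, 0, 0, 0, 6],
  [0, 0, 1.4, 0, 0, 0, 6],
  [0, 0, 2.1, 0, 0, 0, 6],
  [0, 0, 2.8, 0, 0, 0, 6],
  [0, 0, 3.4, 0, 0, 0, 6],
  [0, 0, 3.9, 0, 0, 0, 6],
  [0, 0, 3.9, 0, 0, 0, 2],
  [0, 0, 3.9, 0, 0, 0, 2],
])

```text
clock: 62.7
ee_pos: [0.5742, -0.1266, 0.0796]
orientation: [-180.0, 0.0, 175.5]
contact_force: [-1.3, 0.3, 0.6]
grip_width: 0.0476
grasp_force: 0.0
```

Call:
send_rows([
  [0, 0, 0, 0, 0, 0, 2],
  [0, 0, 0, 0, 0, 0, 2],
  [0, 0, 0, 0, 0, 0, 2],
  [0, 0, 0, 0, 0, 0, 2],
  [0, 0, 0, 0, 0, 0, 2],
  [0, 0, 0, 0, 0, 0, 2],
  [0, 0, 0, 0, 0, 0, 2],
  [0, 0, 0, 0, 0, 0, 2],
])

```text
clock: 63.7
ee_pos: [0.5742, -0.1266, 0.0797]
orientation: [-180.0, 0.0, 175.5]
contact_force: [-0.6, -0.1, 3.7]
grip_width: 0.0312
grasp_force: 25.0
```

Call:
send_rows([
  [0, 1.3, 0, 0, 0, 0, 2],
  [0, 2.6, 0, 0, 0, 0, 2],
  [0, 4, 0, 0, 0, 0, 2],
  [0, 5.4, 0, 0, 0, 0, 2],
  [0, 6.8, 0, 0, 0, 0, 2],
  [0, 8.2, 0, 0, 0, 0, 2],
  [0, 9.5, 0, 0, 0, 0, 2],
  [0, 9.5, 0, 0, 0, 0, 2],
])

```text
clock: 64.7
ee_pos: [0.5816, -0.0292, 0.0797]
orientation: [179.9, 0.0, 175.5]
contact_force: [1.3, 2.6, 6.2]
grip_width: 0.0314
grasp_force: 25.0
```

Call:
send_rows([
  [0, 0, 0, 0, 0, 0, 2],
  [1.5, 0, 0, 0, 0, 0, 2],
  [3, 0, 0, 0, 0, 0, 2],
  [4.6, 0, 0, 0, 0, 0, 2],
  [6.2, 0, 0, 0, 0, 0, 2],
  [7.8, 0, 0, 0, 0, 0, 2],
  [9.4, 0, 0, 0, 0, 0, 2],
  [9.4, 0, 0, 0, 0, 0, 2],
])

```text
clock: 65.7
ee_pos: [0.4862, -0.0229, 0.0796]
orientation: [179.9, -0.1, 175.5]
contact_force: [-2.1, 0.1, 8.3]
grip_width: 0.0311
grasp_force: 25.0
```

Call:
send_rows([
  [0, 0, 0, 0, 0, 0, 2],
  [0, 0, 0, 0, 0, 0, 5],
  [0, 0, 0, 0, 0, 0, 5],
  [0, 0, 0, 0, 0, 0, 5],
  [0, 0, -2, 0, 0, 0, 6],
  [0, 0, -6, 0, 0, 0, 6],
  [-10, 0, -12, 0, 0, 0, 6],
  [-15, 0, -20, 0, 0, 0, 6],
])

```text
clock: 66.7
ee_pos: [0.5832, -0.0317, 0.2185]
orientation: [180.0, -0.1, 175.5]
contact_force: [1.8, -0.6, -0.1]
grip_width: 0.06
grasp_force: 0.0
```

Call:
send_rows([
  [-5, 5, 0, 0, 0, 0, 6],
  [-5, 10, 0, 0, 0, 0, 6],
  [-5, 15, 0, 0, 0, 0, 6],
  [-5, 20, 0, 0, 0, 0, 6],
  [-5, 20, 0, 0, 0, 0, 6],
  [-5, 20, 0, 0, 0, 0, 6],
  [-5, 20, 0, 0, 0, 0, 6],
  [-5, 20, 0, 0, 0, 0, 6],
])

```text
clock: 67.7
ee_pos: [0.6483, 0.1621, 0.2182]
orientation: [-180.0, -0.0, 175.4]
contact_force: [-0.6, 0.2, -0.4]
grip_width: 0.0603
grasp_force: 0.0
```

```bash
python3 - <<'E'
from pp import *
settle(2)
from h import *
S=cam('side');T=cam('top')
w=lambda h:(h[...,1]<40)&(h[...,2]>100)
a=T['img'][150:260,225:365]; b=S['img'][170:280,230:330]
a=cv2.resize(a,(560,440),interpolation=cv2.INTER_CUBIC);b=cv2.resize(b,(400,440),interpolation=cv2.INTER_CUBIC)
cv2.imwrite('pics/fin.png',cv2.resize(np.hstack([a,b])[:,:,::-1],(792,363)))
c,s=np.cos(np.radians(-4.5)),np.sin(np.radians(-4.5))
for l in ['cover_bar','cover_round','cover_square']:
    for d in spotter.recognise(l,'top'):
        r=rect(T,blob(T,d['box'],w,0),.072); dd=r[:2]-[532.9,-26.7]
        print(l,round(d['confidence'],2),r,'tray',np.round([c*dd[0]+s*dd[1],-s*dd[0]+c*dd[1]],1))
E
```

```text
at [0.6484 0.1625 0.2183] [-180.     0.   175.4] grip 0.0601 0.0 F [-0.3  0.6  1.1] t 67.8
cover_bar 0.98 [ 478.  -117.2   90.5   90.4   85.6] tray [-47.6 -94.5]
cover_round 0.6 [484.8 -21.7  90.9  90.4  85.3] tray [-48.3   1.2]
cover_round 0.34 [537.1 -30.7 322.8 238.4 -89.8] tray [ 4.5 -3.7]
cover_square 0.96 [491.   69.6  92.9  85.1   0. ] tray [-49.3  92.7]
cover_square 0.82 [ 282.3 -132.6   59.1   22.2   89.7] tray [-241.5 -125.2]
```

View pics/fin.png

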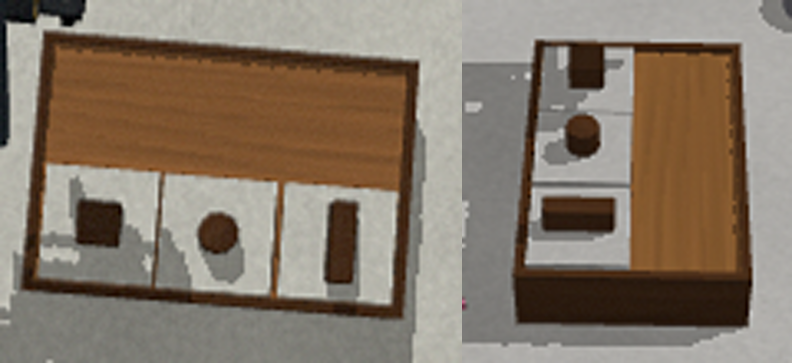

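All three covers sit within about 3 mm of their places, with the bar on the well. The arm is clear, so I'm handing in the job.

```bash
python3 -c "
from bench import order
print(order.finish_job())"
```

```text
the job is handed in; nothing more can be done
None
```

I handed the job in at about 68 s, and no result came back: the tin, three spacers and top block are stacked in the well, the bar cover closes it, the round cover is beside it and the square cover is at the far end, each within about 3 mm of its place in the last picture.

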